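Arm the security strips in boxed stock at the press-down arming station

ROBOT

A 6-joint arm with a two-finger parallel gripper is mounted at the origin on the work surface; the furniture and walls round the work are solid. World frame = base frame: x ahead of the robot, y to its left, z up, the work surface at z = 0. Lengths are in m, angles in rad, forces in N, time in s.
With the tool pointing down it reaches from about 0.275 to 0.825 m from the base axis. Payload 4.9 kg.
Tool frame: the origin (TCP) lies at the very end of the fingers, on their centre line; the grasp point (between the pads) lies 19 mm behind it (bot.pinch_z is the distance from the TCP to the grasp point, in m); z points along the fingers, y is the line along which they close (so a half turn about z gives the same grasp; the last joint's range is limited). The gripper opens to 85 mm and grips with 20 to 120 N. Pads are 22 mm wide; open, the fingers measure 114 mm over their backs; the gripper's body (76 mm by 85 mm) begins 54 mm behind the grasp point. The pads swing forward as they close: fully open they stand 13 mm farther back than shut.
Start: joints at [1.024, 0.326, -0.193, 1.052, 0, 1.437], TCP at [0.221, 0.504, 0.231] pointing down, gripper open.
Joint ranges: [-2.65, 2.65], [-0.97, 1.79], [-1.3, 1.35], [-1.93, 2.1], [-1.47, 1.37], [-3.14, 3.14]. Speed limits (rad/s): [2.57, 2.57, 3.14, 3.14, 3.14, 3.14].

INTERFACE

Orientations are given as a 3x3 rotation matrix whose columns are the frame's x, y, z axes.
In Python, from workcell import sense, imaging, job, trace, pinpoint, bot gives the robot as it stands.
- The arm moves only by the tool move_arm, never from a script. Its arguments are lists of equal length, an entry for each row: "slide": the shift along the world's x, y, z in cm, a list of three; "twist": the turn, a rotation vector about the world's x, y, z in degrees, a list of three. In form: {"slide": [[dx, dy, dz], ...], "twist": [[ax, ay, az], ...]}. A call has 1 to 12 rows; each row is the pose to reach, as a shift and turn from the pose commanded when the call began; what a row does not reach only later rows make up. A row lasts 1/8 s, in which the tool goes at most 62.5 mm and 10.7 degrees, less where a joint would pass 70% of its speed; a pose out of reach is approached as far as the arm can. A call with a gripper value outside its range is refused whole. "grip" is the opening, from 0 (shut) to 1 (fully open), set as the call begins (left out, the last holds). The fingers move at their own pace and stop on an object; "squeeze" is the grip in N (left out, the last holds). Time passes only in rows, so rows that repeat a pose let the fingers close. It gives the time, the measured TCP pose, the force, the opening and the grip force at its end, in the units of the state.
- sense(): the state, without advancing time (a new reading comes with each control period).
- imaging.read_camera(name): name is "side" or "top"; returns a dict with "pixels" (400x640x3 uint8, red, green, blue), "mtx" (3x3 intrinsics, pixels), "origin" and "rotation" of the camera in the world. Camera axes: x right, y down, z forward; pixel columns grow to the right and rows downward; lengths in m; the calibration is good to about 2 mm. A picture is of the moment at which its call begins. There is no depth.
- job.close_job(): hands the job in; it is judged then, once.
Trained networks look in a picture, given as the dict that the camera call returned (one of the last four; its "shot" number tells which), for a name from the list of things; names that differ only in an ending like _2 or _b are one class to them, and where a whole thing is asked for, a point or a joint stands for the part that bears it (a point fixed in the world has none). Each returns a list of dicts, best first, with "score" (0 to 1); they miss things now and then, are a little off and sometimes report something else, mostly with a low value. They report only what shows in the picture. A call takes as long as a camera call. They do not tell look-alikes from the thing itself.
- trace(picture, name): "mask" (400x640 bool, what is visible of it).
- pinpoint(picture, name): "xyz" ([x, y, z] in m, in world coordinates, good to about 4 mm: a listed point, or the origin of a listed thing).
The state is a dict: "clock": time; "joint_pos": joint angles; "dq": joint speeds; "tau": joint torques, N m; "position": TCP position; "eef_rot": TCP orientation; "ft_force": force on the tool from outside, world axes, zero at the start; "torque": the same for the moment, N m; "width": finger opening in m; "grasp_force": force on a finger pad.
Only numpy, scipy, OpenCV 4.12 (cv2) and the standard library are available. Lean on these libraries where they do the work, as an engineer would, in place of code of your own. Each camera call takes 0.05 s, during which the arm holds its last target. There are 200 camera calls.

TASK

Arm the anti-theft strips in all the boxes of staples: slide the arming station's recessed switch fully on, lay every box from the filled tray flat on the station's sprung bed, and press them all down together with the hand presser, squarely over the bed, holding the bed right down at its stop for half a second. Then put the armed boxes, lying flat, into the other tray, slide the switch fully off, and set the presser back on its rubber mat. Leave the tape measure and the green marker where they are.

Things in the scene. Friction and masses are not known exactly. Their poses are not given: they have to be found in the camera images.
- station: the arming station, a grey plastic housing 158 mm (its x) by 188 mm (its y), fixed to the table; its top face (frame and switch deck) is at z = 46 mm. Origin on the table under the centre of the bed; z up. The housing reaches from y = -117 to +71 mm: the bed lies in the frame mouth (146 mm along x by 130 mm along y, centred on x = y = 0), the switch deck along the -y side
- bed_top (a point): centre of the top face of the sprung steel bed plate (142 x 126 mm) inside the frame, axes as the station's; 8 mm below the frame's top when up. Only moves straight down
- bed (a joint): how far the bed is pressed down, m: 0 up, 0.008 at its stop. The spring needs about 8 N to start and 14 N at the stop, less the weight of what lies on it (the plate itself counts 2 N); the boxes' and the presser's weight alone do not bottom it. It springs back up when let go
- switch_top (a point): centre of the top of the ribbed black switch slider (12 mm along the station's x, 30 mm along y, 8.5 mm tall), 1 mm below the deck's face. It runs along the station's x in a slot 100 mm long (x = -50 to +50 mm in the station's frame) and 34 mm wide (y = -110 to -76 mm), 10 mm deep, so that a fingertip goes into the slot beside the slider and pushes it
- switch (a joint): switch slider, m: 0 = off (slider centre at station x = -6 mm), 0.012 = on (x = +6 mm, towards the end of the slot with a small steel pip). Stays where it is left; takes about 1.5 N to slide
- in_tray: the tray that holds the boxes at the start: plywood, 144 (x) x 180 (y) x 14 mm, fixed, floor 4 mm thick, walls and cross dividers 4 mm thick, 14 mm high overall; 2 x 2 compartments centred on x = +-35, y = +-44 mm. Origin under its centre, z up
- out_tray: the other tray, equal to the first, empty at the start: the armed boxes go here
- box1: a green box of staples, 36 (x) x 58 (y) x 24 mm (z), about 60 g, origin at the centre of its underside, z up out of its printed top; absent (None) in some runs
- box2: a green box of staples, 36 (x) x 58 (y) x 24 mm (z), about 60 g, origin at the centre of its underside, z up out of its printed top; absent (None) in some runs
- box3: a green box of staples, 36 (x) x 58 (y) x 24 mm (z), about 60 g, origin at the centre of its underside, z up out of its printed top; absent (None) in some runs
- box4: a green box of staples, 36 (x) x 58 (y) x 24 mm (z), about 60 g, origin at the centre of its underside, z up out of its printed top; absent (None) in some runs
- presser: the hand presser: a flat aluminium plate 110 (x) x 100 (y) x 10 mm with a black bar handle on top, 70 mm along x, 26 mm wide along y, from z = 10 to 46 mm; about 0.32 kg. Origin at the centre of the plate's underside, z up through the handle
- rest: the presser's black rubber mat, 124 (x) x 114 (y) x 3 mm, fixed; origin under its centre
- tape_measure: a yellow tape measure, bystander, 28 x 69 x 62 mm, origin under its centre
- marker_green: a green felt marker lying down, bystander, 138 x 17 x 18 mm, origin under its centre
Not all that is in view belongs to the job. What is shaped like the out_tray but pink is not meant.

How it is judged:
On the way, in this order (a step that is already met when the one before it is completed fails the run):
1. the switch is slid on (value of joint switch above 0.01 m), for 0.2 s.
2. with the switch on and all boxes lying flat on the bed, the presser, square over them, holds the bed down at its stop (x of box1 in the frame of bed_top between -0.06 and 0.06 m and y of box1 in the frame of bed_top between -0.055 and 0.055 m and z of box1 in the frame of bed_top between -0.006 and 0.006 m and angle between each of box1, box2, box3, box4's own z axis and vertical below 0.15 rad and x of box2 in the frame of bed_top between -0.06 and 0.06 m and y of box2 in the frame of bed_top between -0.055 and 0.055 m and z of box2 in the frame of bed_top between -0.006 and 0.006 m and x of box3 in the frame of bed_top between -0.06 and 0.06 m and y of box3 in the frame of bed_top between -0.055 and 0.055 m and z of box3 in the frame of bed_top between -0.006 and 0.006 m and x of box4 in the frame of bed_top between -0.06 and 0.06 m and y of box4 in the frame of bed_top between -0.055 and 0.055 m and z of box4 in the frame of bed_top between -0.006 and 0.006 m and value of joint switch above 0.01 m and value of joint bed above 0.0068 m and angle between presser's own z axis and vertical below 0.12 rad and horizontal distance between presser and bed_top below 0.025 m and z of presser in the frame of bed_top between 0.018 and 0.03 m and angle between the x axis of presser and the x axis of station, either way round below 0.3 rad), for 0.5 s.
At the end, for the whole second after the job is handed in: every box present lies flat (0.15 rad), printed top up, at rest inside the other tray; the switch is off (under 2 mm), the bed up, and the presser flat on its mat, centres within 35 mm; before that all boxes were pressed together, bed 6.8 mm or more down, presser within 25 mm of centre (x of box1 in the frame of out_tray between -0.07 and 0.07 m and y of box1 in the frame of out_tray between -0.088 and 0.088 m and z of box1 in the frame of out_tray between 0 and 0.01 m and angle between each of box1, box2, box3, box4's own z axis and vertical below 0.15 rad and linear speed of each of box1, box2, box3, box4, presser below 0.02 m/s and x of box2 in the frame of out_tray between -0.07 and 0.07 m and y of box2 in the frame of out_tray between -0.088 and 0.088 m and z of box2 in the frame of out_tray between 0 and 0.01 m and x of box3 in the frame of out_tray between -0.07 and 0.07 m and y of box3 in the frame of out_tray between -0.088 and 0.088 m and z of box3 in the frame of out_tray between 0 and 0.01 m and x of box4 in the frame of out_tray between -0.07 and 0.07 m and y of box4 in the frame of out_tray between -0.088 and 0.088 m and z of box4 in the frame of out_tray between 0 and 0.01 m and value of joint each of switch, bed below 0.002 m and horizontal distance between presser and rest below 0.035 m and angle between presser's own z axis and vertical below 0.1 rad and height (world z) of presser below 0.012 m); the robot touches nothing.
It fails at once if the tape measure is moved more than 3 cm (distance of tape_measure from where it was at the start of the episode above 0.03 m).
It fails at once if the marker green is moved more than 3 cm (distance of marker_green from where it was at the start of the episode above 0.03 m).
Of box1, box2, box3, box4 only 2 to 4 are there at a start; the rules pass over those that are not, and their reading is None.
At some moment in a run one of box1, box2, box3, box4, presser may be knocked a few centimetres aside while the robot is not near it.
It also fails if it takes over 210 s, if anything falls off the work surface, if the arm or the gripper's body presses on something with over 40 N, if the wrist force passes 120 N, or if a joint passes its speed limit or range.

## Working session

There is one attempt and no reset: what is moved stays moved. The work goes in short steps, Python scripts to look and compute and a tool call to move; the robot and the scene stay as the last step left them, time stands still between calls to the robot, and variables do not carry over. Pictures are saved under pics/ and viewed, at most 14 in all, crops included, and the job is handed in when it is done.

Besides the shell and the picture viewer there is one more tool, called after "Request:" by a JSON object that holds its "method" and its "body". move_arm: Moves the arm, as the interface text tells. Its arguments: {"type":"object","properties":{"slide":{"type":"array"},"twist":{"type":"array"},"grip":{"type":"number"},"squeeze":{"type":"number"}},"required":["slide","twist"]}

```bash
mkdir -p pics; ls; cat > h.py <<'E'
import numpy as np, cv2
from workcell import sense, imaging, job, trace, pinpoint, bot
def shot(cam,save=None):
    p=imaging.read_camera(cam)
    if save: cv2.imwrite('pics/'+save+'.png',cv2.cvtColor(p['pixels'],cv2.COLOR_RGB2BGR))
    return p
def ray(p,uv,z):
    d=np.array(p['rotation'])@np.linalg.inv(p['mtx'])@np.array([uv[0],uv[1],1.])
    o=np.array(p['origin']); return o+d*(z-o[2])/d[2]
def proj(p,X):
    c=np.array(p['rotation']).T@(np.array(X)-np.array(p['origin'])); q=np.array(p['mtx'])@c; return q[:2]/q[2]
def rect(p,mask,z):
    # footprint of mask contour on plane z -> minAreaRect (centre, size, angle deg)
    c=max(cv2.findContours(mask.astype(np.uint8),cv2.RETR_EXTERNAL,cv2.CHAIN_APPROX_NONE)[0],key=cv2.contourArea)[:,0]
    w=np.array([ray(p,u,z)[:2] for u in c],np.float32)
    (cx,cy),(a,b),t=cv2.minAreaRect(w*1000); 
    if a<b: a,b,t=b,a,t+90
    return np.round([cx,cy,a,b,(t+90)%180-90],1)
E
python3 - <<'E'
from h import *
s=sense(); print(s['clock'],s['position'],s['width'],bot.pinch_z)
for cam in('top','side'):
    p=shot(cam,cam+'0'); print(cam,np.round(p['origin'],3),np.round(p['rotation'],2).tolist())
    for n in ['station','bed_top','switch_top','in_tray','out_tray','box1','presser','rest','tape_measure','marker_green']:
        print(n,[(np.round(d['xyz'],3).tolist(),round(d['score'],2)) for d in pinpoint(p,n)])
E
```

```text
pics
0.0 [0.22032875 0.50331919 0.23050566] 0.08544699632375048 0.0187
top [ 0.081 -0.11   1.564] [[0.03, -0.98, 0.21], [-1.0, -0.03, 0.01], [-0.0, -0.21, -0.98]]
station [([0.441, -0.319, 0.005], 0.85), ([0.38, 0.236, 0.002], 0.15)]
bed_top [([0.447, 0.245, 0.005], 0.75), ([0.439, -0.316, 0.035], 0.63)]
switch_top [([0.439, -0.409, 0.045], 0.38)]
in_tray [([0.407, 0.293, -0.0], 0.72), ([0.436, -0.318, 0.036], 0.67)]
out_tray [([0.407, 0.06, -0.002], 0.86), ([0.181, -0.346, 0.003], 0.65), ([0.433, 0.339, 0.004], 0.58), ([0.438, -0.32, 0.002], 0.55)]
box1 [([0.364, 0.326, 0.005], 0.75), ([0.378, 0.236, 0.003], 0.73), ([0.431, 0.339, 0.003], 0.71), ([0.447, 0.243, 0.006], 0.57), ([0.585, 0.1, -0.001], 0.39)]
presser [([0.577, 0.114, -0.002], 0.86)]
rest [([0.581, 0.099, 0.004], 0.6)]
tape_measure [([0.572, -0.524, 0.0], 0.56), ([0.432, 0.34, 0.004], 0.41)]
marker_green [([0.634, -0.445, -0.0], 0.66)]
side [-0.165 -1.612  0.878] [[0.94, -0.14, 0.31], [-0.34, -0.43, 0.84], [0.02, -0.89, -0.45]]
station [([0.439, -0.315, -0.004], 0.68)]
bed_top []
switch_top [([0.44, -0.407, 0.045], 0.48)]
in_tray [([0.406, 0.291, -0.001], 0.83)]
out_tray [([0.179, -0.348, -0.0], 0.72), ([0.406, 0.054, -0.001], 0.69)]
box1 [([0.38, 0.236, 0.004], 0.57), ([0.434, 0.334, 0.006], 0.52), ([0.365, 0.327, -0.0], 0.48), ([0.447, 0.243, 0.006], 0.41)]
presser [([0.57, 0.113, 0.0], 0.55)]
rest [([0.581, 0.108, -0.001], 0.45)]
tape_measure [([0.57, -0.524, 0.0], 0.81)]
marker_green [([0.639, -0.443, 0.0], 0.67)]
```

View pics/top0.png

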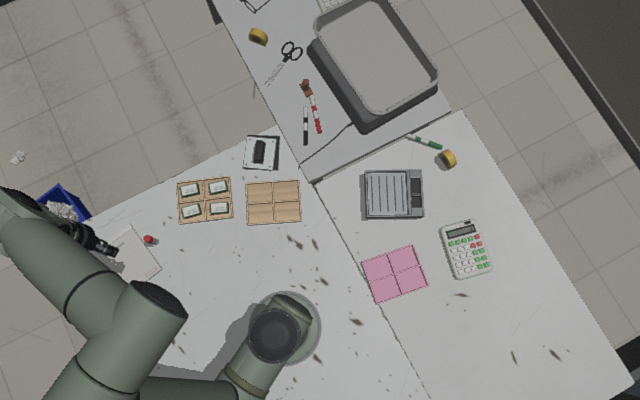

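View pics/side0.png

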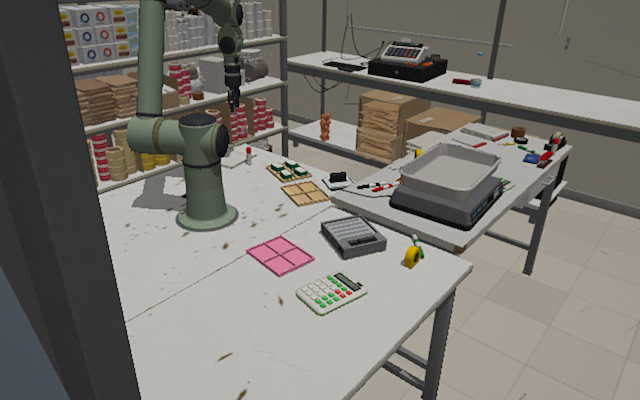

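```bash
python3 - <<'E'
from h import *
p=shot('top')
for n,z in [('station',.046),('box1',.028),('out_tray',.014),('in_tray',.014),('presser',.01),('rest',.003),('switch',.045),('bed',.038)]:
    for d in trace(p,n):
        if d['score']>.3 and d['mask'].sum()>20: print(n,round(d['score'],2),rect(p,d['mask'],z),d['mask'].sum())
im=cv2.cvtColor(p['pixels'],cv2.COLOR_RGB2BGR)
u=proj(p,[.44,-.32,.046]).astype(int); print(u)
c=im[max(0,u[1]-75):u[1]+75,max(0,u[0]-75):u[0]+75]
cv2.imwrite('pics/st0.png',cv2.resize(c,None,fx=4,fy=4,interpolation=cv2.INTER_CUBIC))
E
```

```text
station 0.6 [357.  317.9  59.1  40.6 -73.6] 215
box1 0.78 [372.5 232.9  59.2  40.6 -85.7] 224
box1 0.66 [359.9 324.7  60.7  41.  -71.6] 221
box1 0.53 [430.3 335.5  58.2  41.2 -76.3] 203
box1 0.5 [440.2 243.2  57.4  39.8 -76.3] 197
out_tray 0.88 [ 179.6 -345.1  180.7  145.8  -69. ] 2493
out_tray 0.81 [402.2  57.8 182.8 149.2 -85. ] 2366
in_tray 0.56 [401.9 286.7 184.  147.  -81. ] 1473
presser 0.75 [570.6 114.7 111.  100.4  -4. ] 912
rest 0.5 [596.9  72.4 148.6  72.7  34.7] 193
switch 0.59 [357.4 319.6  60.8  39.6 -71.6] 222
bed 0.88 [ 438.1 -315.8  138.2  126.9    1.9] 1605
[388 192]
```

The top picture shows 4 boxes in the in_tray (~(205,198)), the plywood out_tray at (273,202), the presser on its mat at (262,152), and the station at (393,195) with its switch deck on the right (-y). The side picture agrees; the pink tray is the decoy.

View pics/st0.png

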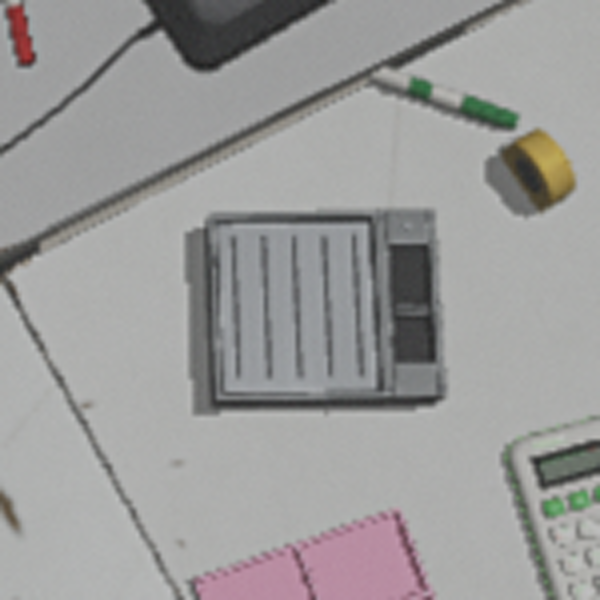

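The crop shows the switch slot at crop (412,303) with the slider slightly below centre, row ~311 (off). The pip is at the top (410,225), so "on" is +x. Next I fit 3D silhouettes for accurate poses.

```bash
cat >> h.py <<'E'
from scipy.optimize import minimize
DIM={'box':(-.018,.018,-.029,.029,0,.024),'tray':(-.072,.072,-.09,.09,0,.014),'plate':(-.055,.055,-.05,.05,0,.010),
     'station':(-.079,.079,-.117,.071,0,.046),'bed':(-.071,.071,-.063,.063,-.001,0)}
def corners(k,x,y,z,t):
    a,b,c,d,e,f=DIM[k]; C=np.array([[i,j,l] for i in(a,b) for j in(c,d) for l in(e,f)])
    R=np.array([[np.cos(t),-np.sin(t),0],[np.sin(t),np.cos(t),0],[0,0,1]]); return C@R.T+[x,y,z]
def fit(views,k,x,y,z,t):
    """views: list of (picture, mask); returns x,y,yaw,IoU of the best silhouette"""
    S=6; W=[]
    for p,m in views:
        r,c=np.nonzero(m); r0,r1,c0,c1=max(r.min()-12,0),r.max()+12,max(c.min()-12,0),c.max()+12
        M=cv2.resize(m[r0:r1,c0:c1].astype(np.float32),None,fx=S,fy=S,interpolation=cv2.INTER_LINEAR)>.5
        W.append((p,M,np.array([c0,r0])))
    def cost(v):
        s=0
        for p,M,o in W:
            q=np.array([proj(p,X) for X in corners(k,v[0]/100,v[1]/100,z,v[2]/10)])
            h=cv2.convexHull((((q-o+.5)*S-.5)*16).astype(np.int32)); I=np.zeros(M.shape,np.uint8)
            cv2.fillConvexPoly(I,h,1,shift=4); I=I>0; s-=(I&M).sum()/(I|M).sum()
        return s/len(W)
    best=min((minimize(cost,[x*100,y*100,(t+d)*10],method='Nelder-Mead',options=dict(initial_simplex=np.array([x*100,y*100,(t+d)*10])+np.array([[0,0,0],[.6,0,0],[0,.6,0],[0,0,1.2]]))) for d in(-.1,.1)),key=lambda r:r.fun)
    v=best.x; return round(v[0]*10,1),round(v[1]*10,1),round(np.degrees(v[2]/10),1),round(-best.fun,3)
def near(p,name,xy,tol=.035):
    """mask of name whose thing projects near world xy"""
    u=proj(p,[*xy,.015]); c=[]
    for d in trace(p,name):
        if d['mask'].sum()<20: continue
        r,cc=np.nonzero(d['mask']); w=ray(p,(cc.mean(),r.mean()),.015)[:2]
        if np.hypot(*(w-xy))<tol: return d['mask']
def find(k,name,xy,z,t,cams=('top','side'),tol=.035):
    V=[(p,m) for c in cams for p in [shot(c)] for m in [near(p,name,xy,tol)] if m is not None]
    return (fit(V,k,*xy,z,t),len(V)) if V else None
E
python3 - <<'E'
from h import *
s=sense(); print(np.round(s['eef_rot'],3).tolist())
T,Sd=shot('top'),shot('side')
for k,n,xy,z,t in [('tray','in_tray',(.407,.292),0,.1),('tray','out_tray',(.406,.058),0,.1),('plate','presser',(.574,.113),.003,0),('station','station',(.44,-.317),0,0),('bed','bed',(.44,-.317),.038,0)]+[('box','box1',b,.004,.2) for b in [(.364,.326),(.379,.236),(.432,.337),(.447,.243)]]:
    for V in [(T,),(Sd,)]:
        L=[(p,m) for p in V for m in [near(p,n,xy)] if m is not None]
        print(n,fit(L,k,*xy,z,t) if L else None)
E
```

```text
[[-0.916, 0.401, -0.0], [0.401, 0.916, -0.0], [-0.0, -0.0, -1.0]]
in_tray (np.float64(403.8), np.float64(289.2), np.float64(9.7), np.float64(0.645))
in_tray None
out_tray (np.float64(403.1), np.float64(58.2), np.float64(6.3), np.float64(0.969))
out_tray (np.float64(411.5), np.float64(63.0), np.float64(4.2), np.float64(0.916))
presser (np.float64(570.3), np.float64(115.1), np.float64(-3.9), np.float64(0.934))
presser (np.float64(582.1), np.float64(135.5), np.float64(-0.6), np.float64(0.798))
station (np.float64(438.4), np.float64(-316.4), np.float64(3.2), np.float64(0.965))
station (np.float64(445.9), np.float64(-307.9), np.float64(1.8), np.float64(0.952))
bed (np.float64(437.8), np.float64(-317.6), np.float64(1.9), np.float64(0.931))
bed None
box1 (np.float64(362.1), np.float64(325.8), np.float64(20.8), np.float64(0.896))
box1 (np.float64(367.6), np.float64(338.2), np.float64(-1.5), np.float64(0.664))
box1 None
box1 None
box1 (np.float64(432.2), np.float64(338.4), np.float64(16.4), np.float64(0.915))
box1 None
box1 (np.float64(445.9), np.float64(243.8), np.float64(18.1), np.float64(0.787))
box1 (np.float64(450.5), np.float64(254.1), np.float64(8.9), np.float64(0.807))
```

Request:
{"method": "move_arm", "body": {"slide": [[18,-45,-3],[18,-45,-3],[18,-45,-3],[18,-45,-3],[18,-45,-3],[18,-45,-3],[18,-45,-3],[19.2,-91.5,-8],[19.2,-91.5,-8],[19.2,-91.5,-8],[19.2,-91.5,-8],[19.2,-91.5,-8]], "twist": [[0,0,-64],[0,0,-64],[0,0,-64],[0,0,-64],[0,0,-64],[0,0,-64],[0,0,-64],[0,0,-64],[0,0,-64],[0,0,-64],[0,0,-64],[0,0,-64]], "grip": 0}}

```text
clock: 4.05
position: [0.401, -0.2142, 0.1721]
eef_rot: [[-0.04, 0.999, 0.001], [0.999, 0.04, -0.0], [-0.0, 0.001, -1.0]]
ft_force: [1.6, 1.1, 0.3]
width: -0.0002
grasp_force: 0.0
```

```bash
python3 - <<'E'
from h import *
p=shot('top')
im=cv2.cvtColor(p['pixels'],cv2.COLOR_RGB2BGR)
u=proj(p,[.405,.29,.02]).astype(int); o=u-40
c=cv2.resize(im[o[1]:o[1]+80,o[0]:o[0]+80],None,fx=7,fy=7,interpolation=cv2.INTER_CUBIC)
cv2.imwrite('pics/in0.png',c)
# label (bright) blobs on box tops
a=p['pixels'].astype(int); g=(a[...,1]-a[...,0]>15)
for x,y in [(.364,.326),(.379,.236),(.432,.337),(.447,.243)]:
    m=near(p,'box1',(x,y)); 
    if m is None: print('miss');continue
    v=proj(p,[x,y,.028]); print(np.round(v,1),fit([(p,m)],'box',x,y,.004,.15))
E
```

```text
miss
miss
miss
[217.7 185.8] (np.float64(445.7), np.float64(241.5), np.float64(16.8), np.float64(0.735))
```

View pics/in0.png

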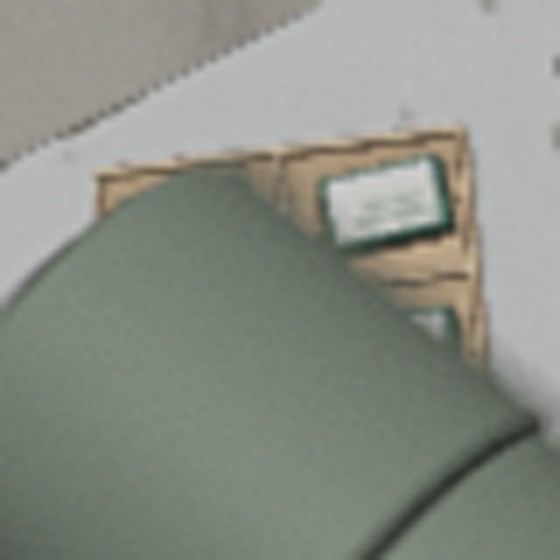

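Request:
{"method": "move_arm", "body": {"slide": [[1.2,-19.7,-4],[1.2,-19.7,-4],[1.2,-19.7,-4],[1.2,-19.7,-4],[1.2,-19.7,-9],[1.2,-19.7,-9],[1.2,-19.7,-9]], "twist": [[0,0,0],[0,0,0],[0,0,0],[0,0,0],[0,0,0],[0,0,0],[0,0,0]]}}

```text
clock: 5.18
position: [0.4137, -0.4077, 0.0833]
eef_rot: [[-0.043, 0.999, 0.0], [0.999, 0.043, 0.0], [0.0, 0.0, -1.0]]
ft_force: [0.0, -0.1, 0.9]
width: 0.0001
grasp_force: 0.0
```

Request:
{"method": "move_arm", "body": {"slide": [[0,0,0],[0,-0.2,-2],[0,-0.2,-3.5],[0,-0.2,-4.3],[0,-0.2,-4.3]], "twist": [[0,0,0],[0,0,0],[0,0,0],[0,0,0],[0,0,0]]}}

```text
clock: 5.8
position: [0.4127, -0.4105, 0.0386]
eef_rot: [[-0.041, 0.999, -0.001], [0.999, 0.041, 0.001], [0.001, -0.001, -1.0]]
ft_force: [-0.3, 0.4, 0.2]
width: 0.0001
grasp_force: 0.0
```

Request:
{"method": "move_arm", "body": {"slide": [[0.5,0,0],[0.9,0,0],[1.2,0,0],[1.4,0,0],[1.5,0,0]], "twist": [[0,0,0],[0,0,0],[0,0,0],[0,0,0],[0,0,0]]}}

```text
clock: 6.42
position: [0.4277, -0.411, 0.039]
eef_rot: [[-0.041, 0.999, -0.001], [0.999, 0.041, -0.0], [-0.0, -0.001, -1.0]]
ft_force: [-2.5, -0.1, 0.5]
width: 0.0001
grasp_force: 0.8
```

```bash
python3 - <<'E'
from h import *
for c in('top','side'): print([(np.round(d['xyz'],4).tolist(),d['score']) for d in pinpoint(shot(c),'switch_top')])
E
```

```text
[]
[]
```

Request:
{"method": "move_arm", "body": {"slide": [[0.2,0,0],[0.2,0,0]], "twist": [[0,0,0],[0,0,0]]}}

```text
clock: 6.88
position: [0.43, -0.4108, 0.039]
eef_rot: [[-0.041, 0.999, 0.0], [0.999, 0.041, 0.0], [0.0, 0.0, -1.0]]
ft_force: [-1.2, 0.4, 0.8]
width: -0.0004
grasp_force: 0.6
```

Request:
{"method": "move_arm", "body": {"slide": [[0.2,0,0],[0.2,0,0]], "twist": [[0,0,0],[0,0,0]]}}

```text
clock: 7.12
position: [0.4322, -0.4108, 0.0389]
eef_rot: [[-0.041, 0.999, 0.0], [0.999, 0.041, 0.0], [0.0, 0.0, -1.0]]
ft_force: [-1.1, 0.5, 0.3]
width: 0.0002
grasp_force: 0.5
```

Request:
{"method": "move_arm", "body": {"slide": [[0.2,0,0],[0.2,0,0]], "twist": [[0,0,0],[0,0,0]]}}

```text
clock: 7.38
position: [0.4342, -0.4107, 0.0389]
eef_rot: [[-0.041, 0.999, 0.0], [0.999, 0.041, 0.0], [0.0, 0.0, -1.0]]
ft_force: [-0.2, 1.0, -0.2]
width: -0.0002
grasp_force: 0.4
```

Request:
{"method": "move_arm", "body": {"slide": [[0.2,0,0],[0.2,0,0]], "twist": [[0,0,0],[0,0,0]]}}

```text
clock: 7.62
position: [0.4361, -0.4108, 0.0389]
eef_rot: [[-0.041, 0.999, 0.0], [0.999, 0.041, 0.0], [0.0, 0.0, -1.0]]
ft_force: [-0.8, 0.5, -0.5]
width: 0.0003
grasp_force: 0.5
```

Request:
{"method": "move_arm", "body": {"slide": [[0.2,0,0],[0.2,0,0]], "twist": [[0,0,0],[0,0,0]]}}

```text
clock: 7.88
position: [0.4382, -0.4109, 0.0389]
eef_rot: [[-0.041, 0.999, 0.0], [0.999, 0.041, 0.0], [0.0, 0.0, -1.0]]
ft_force: [-1.0, 0.3, -1.2]
width: 0.0003
grasp_force: 0.5
```

```bash
python3 - <<'E'
from h import *
p=shot('side')
im=cv2.cvtColor(p['pixels'],cv2.COLOR_RGB2BGR)
u=proj(p,[.44,-.41,.046]).astype(int); o=u-[40,35]
cv2.imwrite('pics/sw1.png',cv2.resize(im[o[1]:o[1]+70,o[0]:o[0]+80],None,fx=9,fy=8,interpolation=cv2.INTER_CUBIC)); print(o,proj(p,[.4436+.006,-.4099,.045]),proj(p,[.4436-.006,-.4099,.045]))
E
```

```text
[320 205] [363.33631408 240.5719737 ] [360.00039631 241.19610791]
```

View pics/sw1.png

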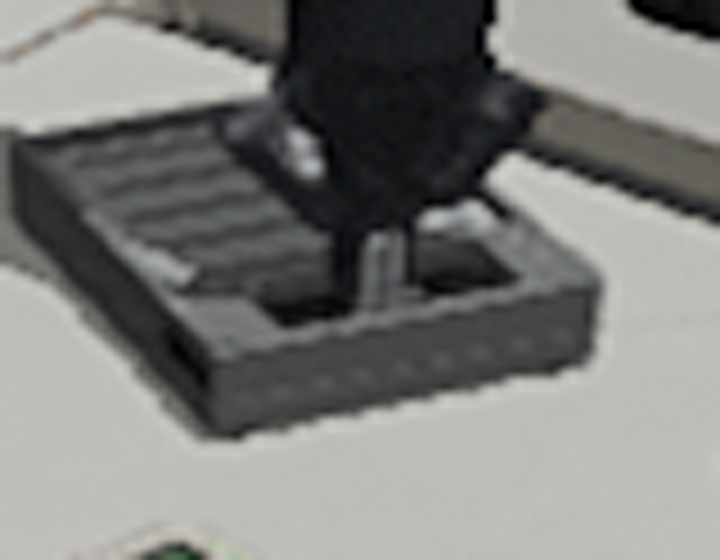

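The fingertips are in the slot near crop (380,270). No clear stop force has shown yet, so I keep pushing in small steps.

Request:
{"method": "move_arm", "body": {"slide": [[0.2,0,0],[0.2,0,0]], "twist": [[0,0,0],[0,0,0]]}}

```text
clock: 8.18
position: [0.4387, -0.4109, 0.0389]
eef_rot: [[-0.04, 0.999, -0.003], [0.999, 0.04, -0.0], [-0.0, -0.003, -1.0]]
ft_force: [-5.5, 0.4, 1.7]
width: -0.0001
grasp_force: 2.7
```

Request:
{"method": "move_arm", "body": {"slide": [[0.2,0,0],[0.2,0,0]], "twist": [[0,0,0],[0,0,0]]}}

```text
clock: 8.43
position: [0.4388, -0.4109, 0.0389]
eef_rot: [[-0.04, 0.999, -0.007], [0.999, 0.04, -0.0], [-0.0, -0.007, -1.0]]
ft_force: [-10.4, 1.5, 5.2]
width: -0.0002
grasp_force: 5.1
```

```bash
python3 - <<'E'
from h import *
p=shot('side'); print([(np.round(d['xyz'],4).tolist(),d['score']) for d in pinpoint(p,'switch_top')])
for d in trace(p,'switch_top'):
    if d['mask'].sum(): r,c=np.nonzero(d['mask']); print(d['score'],c.min(),c.max(),r.min(),r.max(),c.mean())
E
```

```text
[([0.6381, -0.4461, 0.0034], 0.68), ([0.4062, 0.0512, 0.0002], 0.26)]
```

The force rises sharply at x=0.4387, so the slider is at its end stop. Now I back off, lift, and check the box yaws on the first picture.

Request:
{"method": "move_arm", "body": {"slide": [[-1.2,0,0],[-1.2,0,3],[-1.2,0,9],[-1,10,12],[-2,20,12],[-2,30,12],[-2,40,12],[-2,46,12],[-2,52,12],[-2,52,12],[-2,52,12]], "twist": [[0,0,0],[0,0,0],[0,0,0],[0,0,0],[0,0,0],[0,0,0],[0,0,0],[0,0,0],[0,0,0],[0,0,0],[0,0,0]]}}

```text
clock: 9.95
position: [0.4229, 0.0881, 0.1594]
eef_rot: [[-0.041, 0.999, 0.003], [0.999, 0.041, 0.001], [0.001, 0.003, -1.0]]
ft_force: [1.1, -0.6, -0.2]
width: 0.0001
grasp_force: 0.0
```

```bash
python3 - <<'E'
from h import *
p=shot('top')
for n in('switch_top','box1'): print(n,[(np.round(d['xyz'],4).tolist(),round(d['score'],2)) for d in pinpoint(p,n)])
im=cv2.imread('pics/top0.png'); o=np.array([170,170])
c=cv2.resize(im[o[1]:o[1]+65,o[0]:o[0]+75],None,fx=8,fy=8,interpolation=cv2.INTER_CUBIC)
for x,y,t in [(.363,.326,18),(.377,.235,6),(.432,.337,15),(.446,.243,15)]:
    q=[((proj(p,X)-o+.5)*8).astype(np.int32) for X in corners('box',x,y,.004,np.radians(t)) if X[2]>.02]
    cv2.polylines(c,[cv2.convexHull(np.array(q))],True,(0,0,255),1)
n=cv2.cvtColor(p['pixels'],cv2.COLOR_RGB2BGR); u=proj(p,[.444,-.41,.045]).astype(int)-[30,32]
d=cv2.resize(n[u[1]:u[1]+65,u[0]:u[0]+25],None,fx=8,fy=8,interpolation=cv2.INTER_CUBIC)
cv2.imwrite('pics/mix.png',np.hstack([c,d[:c.shape[0]]])[:, :800])
E
```

```text
switch_top [([0.4507, -0.4079, 0.044], 0.48)]
box1 [([0.4328, 0.3395, 0.0043], 0.72), ([0.3636, 0.3274, 0.001], 0.42)]
```

View pics/mix.png

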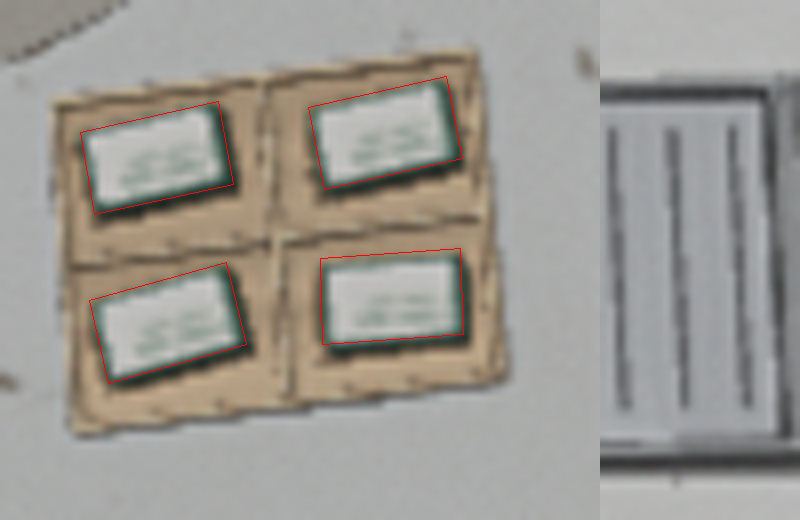

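The box rectangles match the printed tops (red outlines), and switch_top moved 12 mm to x=0.451, so the switch is on. Going for box D at (0.446, 0.243).

Request:
{"method": "move_arm", "body": {"slide": [[2.3,13.5,-3],[2.3,13.5,-7],[2.3,13.5,-7],[2.3,13.5,-7],[2.3,13.5,-7]], "twist": [[0,0,12.6],[0,0,12.6],[0,0,12.6],[0,0,12.6],[0,0,12.6]], "grip": 0.68, "squeeze": 30}}

```text
clock: 10.72
position: [0.4457, 0.2195, 0.0892]
eef_rot: [[-0.256, 0.967, 0.0], [0.967, 0.256, -0.0], [-0.0, 0.0, -1.0]]
ft_force: [0.0, -0.0, -0.6]
width: 0.058
grasp_force: 0.0
```

Request:
{"method": "move_arm", "body": {"slide": [[0,2.4,-2],[0,2.4,-5],[0,2.4,-7.5],[0,2.4,-7.5],[0,2.4,-7.5]], "twist": [[0,0,0],[0,0,0],[0,0,0],[0,0,0],[0,0,0]]}}

```text
clock: 11.35
position: [0.4464, 0.2444, 0.0152]
eef_rot: [[-0.256, 0.967, 0.002], [0.967, 0.256, 0.001], [0.0, 0.002, -1.0]]
ft_force: [0.6, -0.6, 0.4]
width: 0.0582
grasp_force: 0.0
```

Request:
{"method": "move_arm", "body": {"slide": [[0,0,0],[0,0,0],[0,0,0],[0,0,0]], "twist": [[0,0,0],[0,0,0],[0,0,0],[0,0,0]], "grip": 0.2}}

```text
clock: 11.85
position: [0.4464, 0.2451, 0.0152]
eef_rot: [[-0.258, 0.966, 0.003], [0.966, 0.258, 0.0], [-0.001, 0.003, -1.0]]
ft_force: [-0.3, -1.3, 6.5]
width: 0.0351
grasp_force: 30.1
```

Request:
{"method": "move_arm", "body": {"slide": [[0,0,4],[0,0,10],[0.8,-10,12],[2.8,-59.7,12],[2.8,-59.7,12],[2.8,-59.7,12],[2.8,-59.7,12],[2.8,-59.7,12],[2.8,-59.7,12],[2.8,-59.7,12],[2.8,-59.7,12],[2.8,-59.7,12]], "twist": [[0,0,0],[0,0,0],[0,0,77.6],[0,0,77.6],[0,0,77.6],[0,0,77.6],[0,0,77.6],[0,0,77.6],[0,0,77.6],[0,0,77.6],[0,0,77.6],[0,0,77.6]]}}

```text
clock: 13.35
position: [0.472, -0.317, 0.134]
eef_rot: [[-0.999, -0.045, 0.001], [-0.045, 0.999, -0.001], [-0.001, -0.001, -1.0]]
ft_force: [1.0, 0.5, -1.1]
width: 0.035
grasp_force: 30.6
```

Request:
{"method": "move_arm", "body": {"slide": [[0,0,0],[0,0,0]], "twist": [[0,0,0],[0,0,0]]}}

```text
clock: 13.6
position: [0.4715, -0.3145, 0.1332]
eef_rot: [[-0.999, -0.044, -0.0], [-0.044, 0.999, 0.001], [0.0, 0.001, -1.0]]
ft_force: [0.5, 0.6, -0.7]
width: 0.0351
grasp_force: 30.7
```

Request:
{"method": "move_arm", "body": {"slide": [[0.25,-3.7,-3],[0.25,-3.7,-6],[0.25,-3.7,-7.7],[0.25,-3.7,-8.2],[0.25,-3.7,-8.3]], "twist": [[0,0,0],[0,0,0],[0,0,0],[0,0,0],[0,0,0]]}}

```text
clock: 14.22
position: [0.4749, -0.3513, 0.0507]
eef_rot: [[-0.999, -0.046, 0.0], [-0.046, 0.999, -0.0], [-0.0, -0.0, -1.0]]
ft_force: [0.0, -0.3, -0.6]
width: 0.0351
grasp_force: 30.7
```

Request:
{"method": "move_arm", "body": {"slide": [[0,0,-0.1],[0,0,-0.1],[0,0,-0.1],[0,0,2],[0,0,7],[-1,6,10],[-9.7,58.6,8],[-9.7,58.6,8],[-9.7,58.6,8],[-9.7,58.6,8],[-9.7,58.6,8],[-9.7,58.6,8]], "twist": [[0,0,0],[0,0,0],[0,0,0],[0,0,0],[0,0,0],[0,0,-87.5],[0,0,-87.5],[0,0,-87.5],[0,0,-87.5],[0,0,-87.5],[0,0,-87.5],[0,0,-87.5]], "grip": 0.62}}

```text
clock: 15.72
position: [0.4111, 0.0418, 0.1371]
eef_rot: [[-0.389, 0.921, 0.001], [0.921, 0.389, 0.0], [-0.0, 0.001, -1.0]]
ft_force: [1.5, -0.2, 0.2]
width: 0.053
grasp_force: 0.0
```

```bash
python3 - <<'E'
from h import *
p=shot('top'); print([(np.round(d['xyz'],4).tolist(),round(d['score'],2)) for d in pinpoint(p,'box1')])
m=near(p,'box1',(.474,-.352))
if m is not None: print(fit([(p,m)],'box',.474,-.352,.038,1.6))
print(sense()['position'])
E
```

```text
[([0.3633, 0.3285, 0.0045], 0.64), ([0.4792, -0.3512, 0.0405], 0.58), ([0.4298, 0.3371, 0.0056], 0.56)]
(np.float64(474.4), np.float64(-350.1), np.float64(88.4), np.float64(0.873))
[0.41067822 0.04200928 0.13688557]
```

Request:
{"method": "move_arm", "body": {"slide": [[-3.3,19.3,-3],[-3.3,19.3,-3],[-3.3,19.3,-3],[-3.3,19.3,-5],[-3.3,19.3,-5],[-3.3,19.3,-9],[-3.3,19.3,-12.1],[-3.3,19.3,-12.1],[-3.3,19.3,-12.1]], "twist": [[0,0,-17.9],[0,0,-17.9],[0,0,-17.9],[0,0,-17.9],[0,0,-17.9],[0,0,-17.9],[0,0,-17.9],[0,0,-17.9],[0,0,-17.9]], "grip": 0.68}}

```text
clock: 17.0
position: [0.3796, 0.2326, 0.0167]
eef_rot: [[-0.091, 0.996, 0.001], [0.996, 0.091, 0.0], [0.0, 0.001, -1.0]]
ft_force: [-0.1, 0.2, 1.3]
width: 0.0579
grasp_force: 0.0
```

Request:
{"method": "move_arm", "body": {"slide": [[0,0,0],[0,0,0],[0,0,0],[0,0,0]], "twist": [[0,0,0],[0,0,0],[0,0,0],[0,0,0]], "grip": 0.2}}

```text
clock: 17.5
position: [0.3796, 0.2334, 0.0171]
eef_rot: [[-0.093, 0.996, 0.003], [0.996, 0.093, 0.0], [-0.0, 0.003, -1.0]]
ft_force: [-0.7, -1.2, 5.3]
width: 0.0356
grasp_force: 29.9
```

Request:
{"method": "move_arm", "body": {"slide": [[0,0,4],[0,0,10],[0.5,-10,11],[2.8,-58.8,11],[2.8,-58.8,11],[2.8,-58.8,11],[2.8,-58.8,11],[2.8,-58.8,11],[2.8,-58.8,11],[2.8,-58.8,11],[2.8,-58.8,11],[2.8,-58.8,11]], "twist": [[0,0,0],[0,0,0],[0,0,87.2],[0,0,87.2],[0,0,87.2],[0,0,87.2],[0,0,87.2],[0,0,87.2],[0,0,87.2],[0,0,87.2],[0,0,87.2],[0,0,87.2]]}}

```text
clock: 19.0
position: [0.4047, -0.2984, 0.1263]
eef_rot: [[-0.999, -0.049, 0.001], [-0.049, 0.999, -0.001], [-0.001, -0.001, -1.0]]
ft_force: [2.2, 0.6, -0.1]
width: 0.0349
grasp_force: 30.9
```

Request:
{"method": "move_arm", "body": {"slide": [[0,0,0],[0,0,0]], "twist": [[0,0,0],[0,0,0]]}}

```text
clock: 19.25
position: [0.4042, -0.2959, 0.1254]
eef_rot: [[-0.999, -0.043, -0.0], [-0.043, 0.999, 0.001], [0.0, 0.001, -1.0]]
ft_force: [0.7, 0.2, -0.6]
width: 0.0348
grasp_force: 31.0
```

Request:
{"method": "move_arm", "body": {"slide": [[0.3,-5.8,-1],[0.3,-5.8,-4],[0.3,-5.8,-6.3],[0.3,-5.8,-7.2],[0.3,-5.8,-7.3],[0.3,-5.8,-7.3]], "twist": [[0,0,0],[0,0,0],[0,0,0],[0,0,0],[0,0,0],[0,0,0]]}}

```text
clock: 20.0
position: [0.4083, -0.3544, 0.0532]
eef_rot: [[-0.999, -0.045, 0.001], [-0.045, 0.999, -0.001], [-0.001, -0.001, -1.0]]
ft_force: [-0.5, 0.3, -0.5]
width: 0.035
grasp_force: 31.0
```

Request:
{"method": "move_arm", "body": {"slide": [[0,0,-0.1],[0,0,-0.1],[0,0,-0.1],[0,0,2],[0,0,7],[0,6,10],[2.4,69,8],[2.4,69,8],[2.4,69,8],[2.4,69,8],[2.4,69,8],[2.4,69,8]], "twist": [[0,0,0],[0,0,0],[0,0,0],[0,0,0],[0,0,0],[0,0,-77.5],[0,0,-77.5],[0,0,-77.5],[0,0,-77.5],[0,0,-77.5],[0,0,-77.5],[0,0,-77.5]], "grip": 0.62}}

```text
clock: 21.5
position: [0.4226, 0.0296, 0.1413]
eef_rot: [[-0.428, 0.904, 0.001], [0.904, 0.428, -0.0], [-0.0, 0.001, -1.0]]
ft_force: [0.5, -0.0, 0.4]
width: 0.0531
grasp_force: 0.0
```

```bash
python3 - <<'E'
from h import *
p=shot('top'); print([(np.round(d['xyz'],4).tolist(),round(d['score'],2)) for d in pinpoint(p,'box1')])
print(sense()['position'])
E
```

```text
[([0.4735, -0.3508, 0.0394], 0.8), ([0.4111, -0.3526, 0.0373], 0.5), ([0.3634, 0.3295, 0.005], 0.49), ([0.4332, 0.3383, 0.0035], 0.49)]
[0.42185064 0.03184936 0.14101168]
```

Request:
{"method": "move_arm", "body": {"slide": [[1,30.6,-3],[1,30.6,-3],[1,30.6,-3],[1,30.6,-3],[1,30.6,-5],[1,30.6,-5],[1,30.6,-5],[1,30.6,-9],[1,30.6,-12.5],[1,30.6,-12.5],[1,30.6,-12.5]], "twist": [[0,0,-10.3],[0,0,-10.3],[0,0,-10.3],[0,0,-10.3],[0,0,-10.3],[0,0,-10.3],[0,0,-10.3],[0,0,-10.3],[0,0,-10.3],[0,0,-10.3],[0,0,-10.3]], "grip": 0.68}}

```text
clock: 22.98
position: [0.4336, 0.3332, 0.0175]
eef_rot: [[-0.263, 0.965, 0.001], [0.965, 0.263, 0.0], [0.0, 0.001, -1.0]]
ft_force: [0.0, -0.0, 0.2]
width: 0.0582
grasp_force: 0.0
```

Request:
{"method": "move_arm", "body": {"slide": [[0,0,0],[0,0,0],[0,0,0],[0,0,0]], "twist": [[0,0,0],[0,0,0],[0,0,0],[0,0,0]], "grip": 0.2}}

```text
clock: 23.48
position: [0.4339, 0.3343, 0.0179]
eef_rot: [[-0.264, 0.964, 0.003], [0.964, 0.264, 0.001], [-0.0, 0.003, -1.0]]
ft_force: [-0.2, -1.3, 6.3]
width: 0.035
grasp_force: 30.1
```

Request:
{"method": "move_arm", "body": {"slide": [[0,0,4],[0,0,10],[0.5,-10,12],[4.1,-61.4,12],[4.1,-61.4,12],[4.1,-61.4,12],[4.1,-61.4,12],[4.1,-61.4,12],[4.1,-61.4,12],[4.1,-61.4,12],[4.1,-61.4,12],[4.1,-61.4,12]], "twist": [[0,0,0],[0,0,0],[0,0,77.2],[0,0,77.2],[0,0,77.2],[0,0,77.2],[0,0,77.2],[0,0,77.2],[0,0,77.2],[0,0,77.2],[0,0,77.2],[0,0,77.2]]}}

```text
clock: 24.98
position: [0.4706, -0.227, 0.1363]
eef_rot: [[-0.999, -0.045, 0.002], [-0.045, 0.999, -0.001], [-0.002, -0.001, -1.0]]
ft_force: [1.2, 0.1, -1.8]
width: 0.0353
grasp_force: 30.7
```

Request:
{"method": "move_arm", "body": {"slide": [[0,0,0],[0,0,0]], "twist": [[0,0,0],[0,0,0]]}}

```text
clock: 25.22
position: [0.47, -0.2247, 0.1354]
eef_rot: [[-0.999, -0.044, -0.0], [-0.044, 0.999, 0.001], [0.0, 0.001, -1.0]]
ft_force: [-0.9, 1.3, -1.3]
width: 0.0348
grasp_force: 30.7
```

Request:
{"method": "move_arm", "body": {"slide": [[0.5,-5.5,-1],[0.5,-5.5,-4],[0.5,-5.5,-7.2],[0.5,-5.5,-8.1],[0.5,-5.5,-8.3],[0.5,-5.5,-8.3]], "twist": [[0,0,0],[0,0,0],[0,0,0],[0,0,0],[0,0,0],[0,0,0]]}}

```text
clock: 25.98
position: [0.4762, -0.2799, 0.0533]
eef_rot: [[-0.999, -0.045, 0.001], [-0.045, 0.999, -0.001], [-0.001, -0.001, -1.0]]
ft_force: [-0.6, -0.3, -0.6]
width: 0.0349
grasp_force: 30.8
```

Request:
{"method": "move_arm", "body": {"slide": [[0,0,-0.1],[0,0,-0.1],[0,0,-0.1],[0,0,2],[0,0,7],[-1,6,10],[-11.1,60.7,8],[-11.1,60.7,8],[-11.1,60.7,8],[-11.1,60.7,8],[-11.1,60.7,8],[-11.1,60.7,8]], "twist": [[0,0,0],[0,0,0],[0,0,0],[0,0,0],[0,0,0],[0,0,-75.5],[0,0,-75.5],[0,0,-75.5],[0,0,-75.5],[0,0,-75.5],[0,0,-75.5],[0,0,-75.5]], "grip": 0.62}}

```text
clock: 27.48
position: [0.408, 0.1024, 0.1398]
eef_rot: [[-0.418, 0.909, 0.001], [0.909, 0.418, 0.0], [-0.0, 0.001, -1.0]]
ft_force: [0.6, 0.6, 0.8]
width: 0.053
grasp_force: 0.0
```

```bash
python3 - <<'E'
from h import *
p=shot('top'); print([(np.round(d['xyz'],4).tolist(),round(d['score'],2)) for d in pinpoint(p,'box1')])
m=near(p,'box1',(.363,.327))
if m is not None: print(fit([(p,m)],'box',.363,.327,.004,.3))
print(sense()['position'])
E
```

```text
[([0.4766, -0.3517, 0.0376], 0.67), ([0.4102, -0.3524, 0.0363], 0.64), ([0.3653, 0.3252, 0.0017], 0.6), ([0.5759, 0.1141, 0.0009], 0.54), ([0.4718, -0.2809, 0.0364], 0.51)]
[0.40756947 0.10262996 0.13957002]
```

Request:
{"method": "move_arm", "body": {"slide": [[-4.4,22.7,-3],[-4.4,22.7,-3],[-4.4,22.7,-3],[-4.4,22.7,-3],[-4.4,22.7,-5],[-4.4,22.7,-5],[-4.4,22.7,-9],[-4.4,22.7,-12.6],[-4.4,22.7,-12.6],[-4.4,22.7,-12.6],[-4.4,22.7,-12.6]], "twist": [[0,0,-7.7],[0,0,-7.7],[0,0,-7.7],[0,0,-7.7],[0,0,-7.7],[0,0,-7.7],[0,0,-7.7],[0,0,-7.7],[0,0,-7.7],[0,0,-7.7],[0,0,-7.7]], "grip": 0.68}}

```text
clock: 29.0
position: [0.3657, 0.3284, 0.0152]
eef_rot: [[-0.297, 0.955, 0.002], [0.955, 0.297, 0.002], [0.001, 0.003, -1.0]]
ft_force: [0.1, 0.0, 0.4]
width: 0.0582
grasp_force: 0.0
```

Request:
{"method": "move_arm", "body": {"slide": [[0,0,0],[0,0,0],[0,0,0],[0,0,0]], "twist": [[0,0,0],[0,0,0],[0,0,0],[0,0,0]], "grip": 0.2}}

```text
clock: 29.5
position: [0.365, 0.3283, 0.0146]
eef_rot: [[-0.298, 0.955, 0.002], [0.955, 0.298, 0.001], [0.0, 0.002, -1.0]]
ft_force: [-0.9, -1.8, 5.7]
width: 0.0351
grasp_force: 30.0
```

Request:
{"method": "move_arm", "body": {"slide": [[0,0,4],[0,0,10],[0.5,-10,12],[4.2,-61.1,12],[4.2,-61.1,12],[4.2,-61.1,12],[4.2,-61.1,12],[4.2,-61.1,12],[4.2,-61.1,12],[4.2,-61.1,12],[4.2,-61.1,12],[4.2,-61.1,12]], "twist": [[0,0,0],[0,0,0],[0,0,75.2],[0,0,75.2],[0,0,75.2],[0,0,75.2],[0,0,75.2],[0,0,75.2],[0,0,75.2],[0,0,75.2],[0,0,75.2],[0,0,75.2]]}}

```text
clock: 31.0
position: [0.4022, -0.2079, 0.1329]
eef_rot: [[-0.999, -0.045, 0.001], [-0.045, 0.999, -0.0], [-0.001, -0.0, -1.0]]
ft_force: [1.6, 0.6, 0.1]
width: 0.0353
grasp_force: 30.8
```

Request:
{"method": "move_arm", "body": {"slide": [[0,0,0],[0,0,0]], "twist": [[0,0,0],[0,0,0]]}}

```text
clock: 31.25
position: [0.4015, -0.2054, 0.1322]
eef_rot: [[-0.999, -0.043, -0.001], [-0.043, 0.999, 0.001], [0.001, 0.001, -1.0]]
ft_force: [0.1, 0.3, -0.1]
width: 0.035
grasp_force: 30.8
```

Request:
{"method": "move_arm", "body": {"slide": [[0.5,-7.7,-1],[0.5,-7.7,-2],[0.5,-7.7,-5],[0.5,-7.7,-7.4],[0.5,-7.7,-8.2],[0.5,-7.7,-8.3]], "twist": [[0,0,0],[0,0,0],[0,0,0],[0,0,0],[0,0,0],[0,0,0]]}}

```text
clock: 32.0
position: [0.407, -0.2815, 0.0492]
eef_rot: [[-0.999, -0.045, -0.001], [-0.045, 0.999, 0.001], [0.001, 0.001, -1.0]]
ft_force: [-0.5, -0.3, 0.3]
width: 0.0354
grasp_force: 30.9
```

Request:
{"method": "move_arm", "body": {"slide": [[0,0,-0.1],[0,0,-0.1],[0,0,-0.1],[0,0,2],[0,0,7],[1,6,10],[16.6,39.6,9],[16.6,39.6,9],[16.6,39.6,9],[16.6,39.6,9],[16.6,39.6,9],[16.6,39.6,9]], "twist": [[0,0,0],[0,0,0],[0,0,0],[0,0,0],[0,0,0],[0,0,-6.5],[0,0,-6.5],[0,0,-6.5],[0,0,-6.5],[0,0,-6.5],[0,0,-6.5],[0,0,-6.5]], "grip": 0.62}}

```text
clock: 33.5
position: [0.5739, 0.1148, 0.1396]
eef_rot: [[-0.998, 0.07, 0.001], [0.07, 0.998, -0.0], [-0.001, -0.0, -1.0]]
ft_force: [0.3, -0.9, 0.3]
width: 0.0532
grasp_force: 0.0
```

```bash
python3 - <<'E'
from h import *
p=shot('top','top2')
for n in('box1','presser','rest','switch_top'):print(n,[(np.round(d['xyz'],4).tolist(),round(d['score'],2)) for d in pinpoint(p,n)])
for x,y in [(.476,-.351),(.41,-.353),(.472,-.28),(.407,-.282)]:
    m=near(p,'box1',(x,y))
    if m is not None: print(fit([(p,m)],'box',x,y,.038,1.6))
m=near(p,'presser',(.573,.114))
if m is not None: print(fit([(p,m)],'plate',.573,.114,.003,0))
print(sense()['position'])
im=cv2.imread('pics/top2.png'); o=proj(p,[.44,-.33,.046]).astype(int)-[40,40]
a=cv2.resize(im[o[1]:o[1]+80,o[0]:o[0]+80],None,fx=5,fy=5,interpolation=cv2.INTER_CUBIC)
o=proj(p,[.57,.11,.02]).astype(int)-[40,40]; print(o)
b=cv2.resize(im[o[1]:o[1]+80,o[0]:o[0]+80],None,fx=5,fy=5,interpolation=cv2.INTER_CUBIC)
cv2.imwrite('pics/mix2.png',np.hstack([a,b]))
E
```

```text
box1 [([0.4095, -0.279, 0.0361], 0.73), ([0.3992, -0.3508, 0.039], 0.69), ([0.4762, -0.3534, 0.0389], 0.64), ([0.4704, -0.2797, 0.0393], 0.45)]
presser [([0.5727, 0.1193, -0.0002], 0.64), ([0.4704, -0.2784, 0.0373], 0.55)]
rest [([0.5812, 0.1018, 0.0031], 0.45)]
switch_top [([0.4503, -0.4072, 0.0451], 0.6), ([0.4682, -0.2785, 0.039], 0.48)]
(np.float64(474.4), np.float64(-350.3), np.float64(91.8), np.float64(0.911))
(np.float64(397.6), np.float64(-350.9), np.float64(94.9), np.float64(0.856))
(np.float64(472.0), np.float64(-278.4), np.float64(92.1), np.float64(0.94))
(np.float64(408.2), np.float64(-281.8), np.float64(90.5), np.float64(0.948))
(np.float64(571.0), np.float64(114.8), np.float64(-3.7), np.float64(0.909))
[0.57290054 0.11157839 0.1394909 ]
[220 112]
```

View pics/mix2.png

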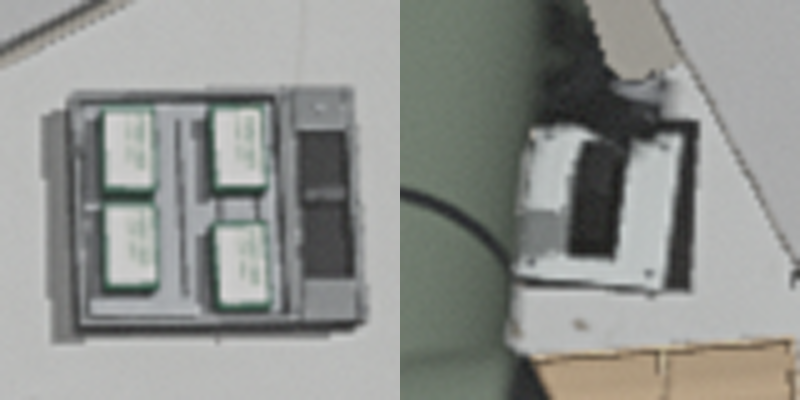

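Left crop: all four boxes lie flat on the bed (box B was nudged to (0.398,-0.351), still on it) and the switch is on. Right crop: the presser is on its mat at crop (600,205). Gripping the presser now.

Request:
{"method": "move_arm", "body": {"slide": [[-0.1,0.35,-4],[-0.1,0.35,-8],[-0.1,0.35,-11],[-0.1,0.35,-11.9],[-0.1,0.35,-11.9]], "twist": [[0,0,0],[0,0,0],[0,0,0],[0,0,0],[0,0,0]]}}

```text
clock: 34.62
position: [0.5721, 0.1159, 0.0204]
eef_rot: [[-0.998, 0.07, -0.0], [0.07, 0.998, -0.0], [0.0, -0.0, -1.0]]
ft_force: [0.0, -0.6, 0.6]
width: 0.0525
grasp_force: 0.0
```

Request:
{"method": "move_arm", "body": {"slide": [[0,0,0],[0,0,0],[0,0,0],[0,0,0],[0,0,0]], "twist": [[0,0,0],[0,0,0],[0,0,0],[0,0,0],[0,0,0]], "grip": 0.05, "squeeze": 70}}

```text
clock: 35.25
position: [0.5735, 0.116, 0.0221]
eef_rot: [[-0.998, 0.07, 0.003], [0.07, 0.998, -0.001], [-0.003, -0.001, -1.0]]
ft_force: [-0.7, -1.5, 6.2]
width: 0.0249
grasp_force: 70.4
```

Request:
{"method": "move_arm", "body": {"slide": [[0,0,3],[0,0,9],[-2,-8,13],[-13.3,-43.3,13],[-13.3,-43.3,13],[-13.3,-43.3,13],[-13.3,-43.3,13],[-13.3,-43.3,13],[-13.3,-43.3,13],[-13.3,-43.3,13],[-13.3,-43.3,13],[-13.3,-43.3,13]], "twist": [[0,0,0],[0,0,0],[0,0,6.5],[0,0,6.5],[0,0,6.5],[0,0,6.5],[0,0,6.5],[0,0,6.5],[0,0,6.5],[0,0,6.5],[0,0,6.5],[0,0,6.5]]}}

```text
clock: 36.75
position: [0.4391, -0.3151, 0.15]
eef_rot: [[-0.999, -0.045, -0.0], [-0.045, 0.999, 0.002], [0.0, 0.002, -1.0]]
ft_force: [-0.8, -0.5, -4.3]
width: 0.0247
grasp_force: 70.3
```

Request:
{"method": "move_arm", "body": {"slide": [[0,0,0],[0,0,0]], "twist": [[0,0,0],[0,0,0]]}}

```text
clock: 37.0
position: [0.4395, -0.3154, 0.1503]
eef_rot: [[-0.999, -0.046, -0.0], [-0.046, 0.999, 0.0], [0.0, 0.0, -1.0]]
ft_force: [0.4, -0.5, -3.3]
width: 0.0247
grasp_force: 70.3
```

```bash
python3 - <<'E'
from h import *
p=shot('side','side3'); o=np.array(proj(p,[.44,-.32,.09])).astype(int)-[70,55]
print([(np.round(d['xyz'],4).tolist(),round(d['score'],2)) for d in pinpoint(p,'presser')])
im=cv2.imread('pics/side3.png'); cv2.imwrite('pics/pr3.png',cv2.resize(im[o[1]:o[1]+110,o[0]:o[0]+140],None,fx=5,fy=5,interpolation=cv2.INTER_CUBIC))
E
```

```text
[([0.4379, -0.3186, 0.1291], 0.92)]
```

View pics/pr3.png

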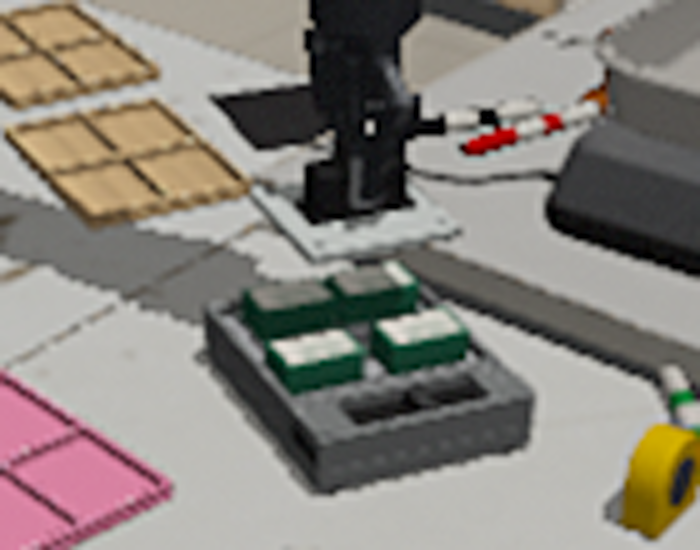

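The presser is held level over the four flat boxes (crop (360,225)), with the switch slider at (420,400). Pressing down.

Request:
{"method": "move_arm", "body": {"slide": [[0,-0.1,-3],[0,-0.1,-5.5],[0,-0.1,-6.5],[0,-0.1,-6.9],[0,-0.1,-7.2],[0,-0.1,-7.5],[0,-0.1,-7.7]], "twist": [[0,0,0],[0,0,0],[0,0,0],[0,0,0],[0,0,0],[0,0,0],[0,0,0]]}}

```text
clock: 37.98
position: [0.4394, -0.3178, 0.0741]
eef_rot: [[-0.999, -0.044, 0.001], [-0.044, 0.999, -0.001], [-0.001, -0.001, -1.0]]
ft_force: [-2.6, 3.3, 5.4]
width: 0.0249
grasp_force: 71.5
```

Request:
{"method": "move_arm", "body": {"slide": [[0,0,-0.2],[0,0,-0.2]], "twist": [[0,0,0],[0,0,0]]}}

```text
clock: 38.22
position: [0.4394, -0.3178, 0.073]
eef_rot: [[-0.999, -0.044, 0.001], [-0.044, 0.999, -0.001], [-0.001, -0.001, -1.0]]
ft_force: [-5.2, 4.4, 13.5]
width: 0.0253
grasp_force: 72.6
```

Request:
{"method": "move_arm", "body": {"slide": [[0,0,-0.2],[0,0,-0.3],[0,0,-0.3]], "twist": [[0,0,0],[0,0,0],[0,0,0]]}}

```text
clock: 38.6
position: [0.4395, -0.3178, 0.0729]
eef_rot: [[-0.999, -0.044, 0.002], [-0.044, 0.999, -0.002], [-0.002, -0.002, -1.0]]
ft_force: [-10.7, 10.0, 38.2]
width: 0.0251
grasp_force: 76.0
```

Request:
{"method": "move_arm", "body": {"slide": [[0,0,0],[0,0,0],[0,0,0],[0,0,0],[0,0,0],[0,0,0]], "twist": [[0,0,0],[0,0,0],[0,0,0],[0,0,0],[0,0,0],[0,0,0]]}}

```text
clock: 39.35
position: [0.4395, -0.3178, 0.0729]
eef_rot: [[-0.999, -0.044, 0.002], [-0.044, 0.999, -0.002], [-0.002, -0.002, -1.0]]
ft_force: [-11.5, 9.0, 38.6]
width: 0.0246
grasp_force: 76.0
```

```bash
python3 - <<'E'
from h import *
for c in('side','top'):
  p=shot(c)
  for n in('presser','bed_top','box1','switch_top'):print(c,n,[(np.round(d['xyz'],4).tolist(),round(d['score'],2)) for d in pinpoint(p,n)])
E
```

```text
side presser [([0.439, -0.3189, 0.0489], 0.86)]
side bed_top []
side box1 [([0.4743, -0.351, 0.0276], 0.63), ([0.4016, -0.3553, 0.0296], 0.45), ([0.4054, -0.2817, 0.0271], 0.39)]
side switch_top [([0.4538, -0.4084, 0.0434], 0.48)]
top presser [([0.4378, -0.3163, 0.0481], 0.62)]
top bed_top []
top box1 [([0.3988, -0.3499, 0.0302], 0.53), ([0.4049, 0.2936, -0.0035], 0.39)]
top switch_top [([0.4513, -0.4099, 0.0438], 0.49)]
```

Request:
{"method": "move_arm", "body": {"slide": [[0,0,0.5],[0,0,1.2],[0,0,3],[0,0,8],[0,0,8]], "twist": [[0,0,0],[0,0,0],[0,0,0],[0,0,0],[0,0,0]]}}

```text
clock: 40.48
position: [0.4417, -0.3202, 0.1516]
eef_rot: [[-0.999, -0.044, 0.006], [-0.044, 0.999, -0.006], [-0.006, -0.006, -1.0]]
ft_force: [1.1, -1.1, -3.7]
width: 0.0248
grasp_force: 70.6
```

```bash
python3 - <<'E'
from h import *
DIM['rest']=(-.062,.062,-.057,.057,0,.003)
for c in('top','side'):
  p=shot(c)
  for n in('presser','rest','box1','switch_top'):print(c,n,[(np.round(d['xyz'],4).tolist(),round(d['score'],2)) for d in pinpoint(p,n)])
  m=near(p,'rest',(.58,.105))
  if m is not None: print(fit([(p,m)],'rest',.58,.105,0,0))
E
```

```text
top presser [([0.4449, -0.3178, 0.1269], 0.58)]
top rest [([0.5808, 0.1029, 0.0013], 0.85)]
top box1 [([0.4003, -0.3523, 0.0377], 0.69), ([0.4088, -0.2806, 0.036], 0.4)]
top switch_top [([0.4495, -0.4056, 0.0461], 0.56)]
(np.float64(646.7), np.float64(97.6), np.float64(-16.2), np.float64(0.418))
side presser [([0.4338, -0.3168, 0.1225], 0.61)]
side rest [([0.4416, -0.3193, -0.0041], 0.69), ([0.4019, -0.3564, 0.0383], 0.64), ([0.5823, 0.1044, 0.0004], 0.51)]
side box1 [([0.4763, -0.2853, 0.0386], 0.74), ([0.4082, -0.2832, 0.0342], 0.7), ([0.4021, -0.3543, 0.039], 0.54)]
side switch_top [([0.4515, -0.4126, 0.0437], 0.54)]
(np.float64(584.0), np.float64(116.4), np.float64(5.5), np.float64(0.621))
```

Request:
{"method": "move_arm", "body": {"slide": [[14.1,42.6,0],[14.1,42.6,0],[14.1,42.6,0],[14.1,42.6,0],[14.1,42.6,0],[14.1,42.6,0],[14.1,42.6,0],[14.1,42.6,0],[14.1,42.6,0]], "twist": [[0,0,-5],[0,0,-5],[0,0,-5],[0,0,-5],[0,0,-5],[0,0,-5],[0,0,-5],[0,0,-5],[0,0,-5]]}}

```text
clock: 42.2
position: [0.5798, 0.1089, 0.1479]
eef_rot: [[-0.999, 0.042, -0.001], [0.042, 0.999, -0.001], [0.001, -0.001, -1.0]]
ft_force: [-0.2, -0.7, -3.2]
width: 0.025
grasp_force: 71.1
```

```bash
python3 - <<'E'
from h import *
s=sense(); print(s['position'],np.round(s['eef_rot'],3).tolist())
E
```

```text
[0.5798372  0.10890064 0.14790592] [[-0.999, 0.042, -0.001], [0.042, 0.999, -0.001], [0.001, -0.001, -1.0]]
```

Request:
{"method": "move_arm", "body": {"slide": [[0.2,-0.3,-4],[0.2,-0.3,-9],[0.2,-0.3,-11.5],[0.2,-0.3,-12.2],[0.2,-0.3,-12.5],[0.2,-0.3,-12.5]], "twist": [[0,0,0],[0,0,0],[0,0,0],[0,0,0],[0,0,0],[0,0,0]]}}

```text
clock: 42.95
position: [0.5831, 0.1049, 0.0245]
eef_rot: [[-0.999, 0.044, 0.002], [0.044, 0.999, 0.0], [-0.002, 0.0, -1.0]]
ft_force: [-0.2, 0.1, -3.9]
width: 0.025
grasp_force: 70.9
```

Request:
{"method": "move_arm", "body": {"slide": [[0,0,-0.15],[0,0,-0.25]], "twist": [[0,0,0],[0,0,0]]}}

```text
clock: 43.2
position: [0.5829, 0.1055, 0.0221]
eef_rot: [[-0.999, 0.043, 0.002], [0.043, 0.999, -0.0], [-0.002, -0.0, -1.0]]
ft_force: [-3.6, 0.0, 9.8]
width: 0.0243
grasp_force: 72.9
```

Request:
{"method": "move_arm", "body": {"slide": [[0,0,0],[0,0,0],[0,0,0],[0,0,3],[0,0,8],[-1,-5,11],[-17.3,-38.6,9],[-17.3,-38.6,9],[-17.3,-38.6,9],[-17.3,-38.6,9],[-17.3,-38.6,9],[-17.3,-38.6,9]], "twist": [[0,0,0],[0,0,0],[0,0,0],[0,0,0],[0,0,0],[0,0,4.5],[0,0,4.5],[0,0,4.5],[0,0,4.5],[0,0,4.5],[0,0,4.5],[0,0,4.5]], "grip": 0.64, "squeeze": 30}}

```text
clock: 44.7
position: [0.4082, -0.2825, 0.111]
eef_rot: [[-0.999, -0.035, 0.001], [-0.035, 0.999, -0.001], [-0.001, -0.001, -1.0]]
ft_force: [0.5, -0.1, 0.4]
width: 0.0548
grasp_force: 0.0
```

```bash
python3 - <<'E'
from h import *
s=sense(); print(s['position'],np.round(s['eef_rot'],3).tolist())
for c in('top','side'):
  p=shot(c)
  for n in('presser','rest','box1','out_tray'):print(c,n,[(np.round(d['xyz'],4).tolist(),round(d['score'],2)) for d in pinpoint(p,n)])
  for x,y in [(.476,-.351),(.40,-.353),(.472,-.28),(.408,-.282)]:
    m=near(p,'box1',(x,y),.05)
    if m is not None: print(fit([(p,m)],'box',x,y,.038,1.6))
E
```

```text
[ 0.40822378 -0.28245638  0.11095741] [[-0.999, -0.035, 0.001], [-0.035, 0.999, -0.001], [-0.001, -0.001, -1.0]]
top presser [([0.5852, 0.1083, 0.0009], 0.69)]
top rest []
top box1 [([0.3987, -0.3516, 0.0376], 0.52), ([0.41, -0.2795, 0.0386], 0.41)]
top out_tray [([0.1822, -0.3447, -0.0006], 0.77)]
(np.float64(395.4), np.float64(-352.4), np.float64(95.5), np.float64(0.815))
side presser [([0.5801, 0.1029, 0.0006], 0.47)]
side rest [([0.5823, 0.1099, -0.0001], 0.41)]
side box1 [([0.398, -0.357, 0.0361], 0.76), ([0.4086, -0.2808, 0.033], 0.74), ([0.4775, -0.3512, 0.0372], 0.74), ([0.4727, -0.2854, 0.0374], 0.47)]
side out_tray [([0.4069, 0.0523, 0.0002], 0.94), ([0.1819, -0.3489, -0.0011], 0.76), ([0.5825, 0.1074, 0.0021], 0.3)]
(np.float64(403.2), np.float64(-348.0), np.float64(236.6), np.float64(0.794))
(np.float64(402.5), np.float64(-347.3), np.float64(93.6), np.float64(0.873))
```

Request:
{"method": "move_arm", "body": {"slide": [[0,0.1,-3],[0,0.1,-5],[0,0.1,-6.1],[0,0.1,-6.1]], "twist": [[0,0,0],[0,0,0],[0,0,0],[0,0,0]]}}

```text
clock: 46.1
position: [0.4087, -0.2793, 0.0493]
eef_rot: [[-0.999, -0.035, -0.001], [-0.035, 0.999, 0.001], [0.001, 0.001, -1.0]]
ft_force: [-0.2, -0.1, 0.4]
width: 0.0549
grasp_force: 0.0
```

Request:
{"method": "move_arm", "body": {"slide": [[0,0,0],[0,0,0],[0,0,0],[0,0,1],[0,0,5],[-0.5,4,9],[-4.2,38,9],[-4.2,38,9],[-4.2,38,9],[-4.2,38,9],[-4.2,38,9],[-4.2,38,9]], "twist": [[0,0,0],[0,0,0],[0,0,0],[0,0,0],[0,0,0],[0,0,-86.5],[0,0,-86.5],[0,0,-86.5],[0,0,-86.5],[0,0,-86.5],[0,0,-86.5],[0,0,-86.5]], "grip": 0.2}}

```text
clock: 47.6
position: [0.3711, 0.0777, 0.1405]
eef_rot: [[-0.447, 0.895, 0.001], [0.895, 0.447, 0.0], [-0.0, 0.001, -1.0]]
ft_force: [1.0, 0.1, -0.0]
width: 0.0348
grasp_force: 33.2
```

Request:
{"method": "move_arm", "body": {"slide": [[0,0,0],[0,0,0]], "twist": [[0,0,-11],[0,0,-11]]}}

```text
clock: 47.85
position: [0.3711, 0.0767, 0.1402]
eef_rot: [[-0.276, 0.961, 0.0], [0.961, 0.276, -0.0], [-0.0, 0.0, -1.0]]
ft_force: [0.2, 0.6, -0.3]
width: 0.0353
grasp_force: 33.1
```

Request:
{"method": "move_arm", "body": {"slide": [[-0.5,2.2,-4],[-0.5,2.2,-8],[-0.5,2.2,-11.3],[-0.5,2.2,-12.2],[-0.5,2.2,-12.4],[-0.5,2.2,-12.4]], "twist": [[0,0,-10.5],[0,0,-10.5],[0,0,-10.5],[0,0,-10.5],[0,0,-10.5],[0,0,-10.5]]}}

```text
clock: 48.6
position: [0.3667, 0.0976, 0.0166]
eef_rot: [[-0.093, 0.996, 0.0], [0.996, 0.093, 0.0], [-0.0, 0.0, -1.0]]
ft_force: [0.4, -0.2, -0.4]
width: 0.0347
grasp_force: 33.7
```

Request:
{"method": "move_arm", "body": {"slide": [[0,0,0],[0,0,0],[0,0,0],[0,0,2],[0,0,7],[1,-5,10],[10.8,-38,9],[10.8,-38,9],[10.8,-38,9],[10.8,-38,9],[10.8,-38,9],[10.8,-38,9]], "twist": [[0,0,0],[0,0,0],[0,0,0],[0,0,0],[0,0,0],[0,0,86.5],[0,0,86.5],[0,0,86.5],[0,0,86.5],[0,0,86.5],[0,0,86.5],[0,0,86.5]], "grip": 0.62}}

```text
clock: 50.1
position: [0.4718, -0.2744, 0.1059]
eef_rot: [[-0.96, 0.281, 0.0], [0.281, 0.96, 0.0], [-0.0, 0.0, -1.0]]
ft_force: [1.1, 1.0, 0.5]
width: 0.0528
grasp_force: 0.0
```

Request:
{"method": "move_arm", "body": {"slide": [[0,0,0],[0,0,0]], "twist": [[0,0,10.5],[0,0,10.5]]}}

```text
clock: 50.35
position: [0.471, -0.2727, 0.1054]
eef_rot: [[-0.994, 0.111, -0.001], [0.111, 0.994, 0.001], [0.001, 0.001, -1.0]]
ft_force: [0.2, -0.1, -0.8]
width: 0.0532
grasp_force: 0.0
```

```bash
cat > q.py <<'E'
from h import *
s=sense(); print(np.round(s['position'],4),np.round(np.degrees(np.arctan2(s['eef_rot'][1][1],s['eef_rot'][0][1])),1),round(s['clock'],1))
for c in('top','side'):
  p=shot(c)
  for n in('box1','presser'):print(c,n,[(np.round(d['xyz'],3).tolist(),round(d['score'],2)) for d in pinpoint(p,n)])
E
python3 q.py
```

```text
[ 0.471  -0.2727  0.1054] 83.6 50.4
top box1 [([0.478, -0.35, 0.04], 0.59), ([0.401, -0.352, 0.039], 0.52), ([0.468, -0.276, 0.039], 0.47)]
top presser [([0.581, 0.109, 0.0], 0.64), ([0.442, -0.314, 0.033], 0.33)]
side box1 [([0.401, -0.354, 0.037], 0.68), ([0.474, -0.352, 0.038], 0.65), ([0.475, -0.286, 0.04], 0.6), ([0.366, 0.098, -0.001], 0.53)]
side presser [([0.583, 0.106, -0.002], 0.5), ([0.44, -0.318, -0.002], 0.15)]
```

Request:
{"method": "move_arm", "body": {"slide": [[0.1,-0.75,-1],[0.1,-0.75,-2.5],[0.1,-0.75,-4.5],[0.1,-0.75,-5.6],[0.1,-0.75,-5.6]], "twist": [[0,0,8.4],[0,0,8.4],[0,0,8.4],[0,0,8.4],[0,0,8.4]]}}

```text
clock: 51.28
position: [0.4718, -0.279, 0.0489]
eef_rot: [[-0.999, -0.038, -0.002], [-0.038, 0.999, 0.001], [0.002, 0.002, -1.0]]
ft_force: [0.0, -0.2, 0.7]
width: 0.0533
grasp_force: 0.0
```

Request:
{"method": "move_arm", "body": {"slide": [[0,0,0],[0,0,0],[0,0,0],[0,0,1],[0,0,5],[-0.5,4,9],[-3.6,38.5,9],[-3.6,38.5,9],[-3.6,38.5,9],[-3.6,38.5,9],[-3.6,38.5,9],[-3.6,38.5,9]], "twist": [[0,0,0],[0,0,0],[0,0,0],[0,0,0],[0,0,0],[0,0,-86.5],[0,0,-86.5],[0,0,-86.5],[0,0,-86.5],[0,0,-86.5],[0,0,-86.5],[0,0,-86.5]], "grip": 0.2}}

```text
clock: 52.78
position: [0.4387, 0.0926, 0.1409]
eef_rot: [[-0.409, 0.913, 0.002], [0.913, 0.409, 0.0], [-0.001, 0.001, -1.0]]
ft_force: [1.6, 0.1, -0.8]
width: 0.0352
grasp_force: 33.9
```

Request:
{"method": "move_arm", "body": {"slide": [[0,0,0],[0,0,0]], "twist": [[0,0,-11],[0,0,-11]]}}

```text
clock: 53.02
position: [0.4388, 0.0916, 0.1406]
eef_rot: [[-0.236, 0.972, 0.001], [0.972, 0.236, -0.0], [-0.0, 0.001, -1.0]]
ft_force: [0.4, -0.6, 0.1]
width: 0.0353
grasp_force: 33.9
```

Request:
{"method": "move_arm", "body": {"slide": [[-0.3,1.35,-4],[-0.3,1.35,-8],[-0.3,1.35,-11.3],[-0.3,1.35,-12.2],[-0.3,1.35,-12.4],[-0.3,1.35,-12.4]], "twist": [[0,0,-8],[0,0,-8],[0,0,-8],[0,0,-8],[0,0,-8],[0,0,-8]]}}

```text
clock: 53.78
position: [0.4364, 0.104, 0.0169]
eef_rot: [[-0.095, 0.995, 0.001], [0.995, 0.095, 0.0], [-0.0, 0.001, -1.0]]
ft_force: [-0.3, 0.5, -1.2]
width: 0.0352
grasp_force: 34.1
```

Request:
{"method": "move_arm", "body": {"slide": [[0,0,0],[0,0,0],[0,0,0],[0,0,2],[0,0,7],[0.5,-5,10],[3.9,-45.6,9],[3.9,-45.6,9],[3.9,-45.6,9],[3.9,-45.6,9],[3.9,-45.6,9],[3.9,-45.6,9]], "twist": [[0,0,0],[0,0,0],[0,0,0],[0,0,0],[0,0,0],[0,0,86.5],[0,0,86.5],[0,0,86.5],[0,0,86.5],[0,0,86.5],[0,0,86.5],[0,0,86.5]], "grip": 0.62}}

```text
clock: 55.28
position: [0.4692, -0.2792, 0.1074]
eef_rot: [[-0.96, 0.281, 0.0], [0.281, 0.96, 0.0], [-0.0, 0.0, -1.0]]
ft_force: [1.1, -0.1, 0.0]
width: 0.0526
grasp_force: 0.0
```

Request:
{"method": "move_arm", "body": {"slide": [[0,0,0],[0,0,0]], "twist": [[0,0,10.5],[0,0,18]]}}

```text
clock: 55.52
position: [0.4689, -0.2784, 0.107]
eef_rot: [[-1.0, -0.026, -0.0], [-0.026, 1.0, 0.0], [0.0, 0.0, -1.0]]
ft_force: [0.8, -0.8, 0.5]
width: 0.0529
grasp_force: 0.0
```

```bash
python3 q.py
```

```text
[ 0.4689 -0.2784  0.107 ] 91.5 55.5
top box1 [([0.402, -0.352, 0.037], 0.73), ([0.476, -0.351, 0.042], 0.7)]
top presser [([0.583, 0.108, 0.002], 0.79), ([0.573, -0.523, -0.003], 0.43)]
side box1 [([0.403, -0.355, 0.037], 0.75), ([0.438, 0.098, 0.005], 0.39)]
side presser [([0.581, 0.106, -0.001], 0.55), ([0.401, -0.354, 0.036], 0.41), ([0.366, 0.095, 0.0], 0.25)]
```

Request:
{"method": "move_arm", "body": {"slide": [[0.6,-7.3,0],[0.6,-7.3,-1],[0.6,-7.3,-3],[0.6,-7.3,-5],[0.6,-7.3,-5.8],[0.6,-7.3,-5.8]], "twist": [[0,0,0],[0,0,0],[0,0,0],[0,0,0],[0,0,0],[0,0,0]]}}

```text
clock: 56.58
position: [0.475, -0.3497, 0.0489]
eef_rot: [[-1.0, -0.023, -0.001], [-0.023, 1.0, 0.001], [0.001, 0.001, -1.0]]
ft_force: [0.3, -0.2, -0.6]
width: 0.0527
grasp_force: 0.0
```

Request:
{"method": "move_arm", "body": {"slide": [[0,0,0],[0,0,0],[0,0,0],[0,0,1],[0,0,5],[-0.5,4,9],[-3.1,36.9,9],[-3.1,36.9,9],[-3.1,36.9,9],[-3.1,36.9,9],[-3.1,36.9,9],[-3.1,36.9,9]], "twist": [[0,0,0],[0,0,0],[0,0,0],[0,0,0],[0,0,0],[0,0,-86],[0,0,-86],[0,0,-86],[0,0,-86],[0,0,-86],[0,0,-86],[0,0,-86]], "grip": 0.2}}

```text
clock: 58.08
position: [0.4439, 0.0205, 0.1399]
eef_rot: [[-0.338, 0.941, 0.001], [0.941, 0.338, 0.0], [-0.0, 0.001, -1.0]]
ft_force: [0.9, -0.1, -1.0]
width: 0.0353
grasp_force: 32.6
```

Request:
{"method": "move_arm", "body": {"slide": [[0,0,0],[0,0,0]], "twist": [[0,0,-11],[0,0,-11]]}}

```text
clock: 58.32
position: [0.4444, 0.019, 0.1398]
eef_rot: [[-0.16, 0.987, 0.001], [0.987, 0.16, -0.0], [-0.0, 0.001, -1.0]]
ft_force: [0.1, 0.3, -1.4]
width: 0.0348
grasp_force: 32.6
```

Request:
{"method": "move_arm", "body": {"slide": [[0,-0.15,-4],[0,-0.15,-8],[0,-0.15,-11.3],[0,-0.15,-12.2],[0,-0.15,-12.4],[0,-0.15,-12.4]], "twist": [[0,0,-3.7],[0,0,-3.7],[0,0,-3.7],[0,0,-3.7],[0,0,-3.7],[0,0,-3.7]]}}

```text
clock: 59.08
position: [0.445, 0.0166, 0.0162]
eef_rot: [[-0.093, 0.996, 0.001], [0.996, 0.093, -0.0], [-0.0, 0.001, -1.0]]
ft_force: [-0.2, 0.2, -0.9]
width: 0.0346
grasp_force: 32.7
```

Request:
{"method": "move_arm", "body": {"slide": [[0,0,0],[0,0,0],[0,0,0],[0,0,2],[0,0,7],[-0.5,-5,10],[-4.3,-37,9],[-4.3,-37,9],[-4.3,-37,9],[-4.3,-37,9],[-4.3,-37,9],[-4.3,-37,9]], "twist": [[0,0,0],[0,0,0],[0,0,0],[0,0,0],[0,0,0],[0,0,88],[0,0,88],[0,0,88],[0,0,88],[0,0,88],[0,0,88],[0,0,88]], "grip": 0.62}}

```text
clock: 60.58
position: [0.4008, -0.3551, 0.1054]
eef_rot: [[-0.959, 0.285, 0.0], [0.285, 0.959, -0.0], [-0.0, -0.0, -1.0]]
ft_force: [0.1, 0.5, -1.1]
width: 0.0528
grasp_force: 0.0
```

Request:
{"method": "move_arm", "body": {"slide": [[0,0,0],[0,0,0]], "twist": [[0,0,10.5],[0,0,19]]}}

```text
clock: 60.82
position: [0.4007, -0.3537, 0.105]
eef_rot: [[-0.999, -0.041, -0.0], [-0.041, 0.999, 0.001], [0.0, 0.001, -1.0]]
ft_force: [0.8, 0.3, -0.7]
width: 0.0532
grasp_force: 0.0
```

```bash
python3 q.py
```

```text
[ 0.4007 -0.3537  0.105 ] 92.3 60.8
top box1 []
top presser [([0.583, 0.106, 0.001], 0.56)]
side box1 [([0.437, 0.098, 0.003], 0.56), ([0.4, -0.358, 0.036], 0.54), ([0.365, 0.095, 0.001], 0.51), ([0.446, 0.018, 0.003], 0.43)]
side presser [([0.58, 0.106, -0.001], 0.49)]
```

Request:
{"method": "move_arm", "body": {"slide": [[0,0,-1.5],[0,0,-4],[0,0,-5.6],[0,0,-5.6]], "twist": [[0,0,1.5],[0,0,1.5],[0,0,1.5],[0,0,1.5]]}}

```text
clock: 61.62
position: [0.4003, -0.3517, 0.0477]
eef_rot: [[-0.998, -0.063, -0.002], [-0.063, 0.998, 0.003], [0.002, 0.003, -1.0]]
ft_force: [0.5, -0.1, 0.5]
width: 0.0531
grasp_force: 0.0
```

Request:
{"method": "move_arm", "body": {"slide": [[0,0,0],[0,0,0],[0,0,0],[0,0,1],[0,0,5],[-0.3,4,9],[-2.6,36.4,9],[-2.6,36.4,9],[-2.6,36.4,9],[-2.6,36.4,9],[-2.6,36.4,9],[-2.6,36.4,9]], "twist": [[0,0,0],[0,0,0],[0,0,0],[0,0,0],[0,0,0],[0,0,-88],[0,0,-88],[0,0,-88],[0,0,-88],[0,0,-88],[0,0,-88],[0,0,-88]], "grip": 0.2}}

```text
clock: 63.12
position: [0.3756, 0.0092, 0.1402]
eef_rot: [[-0.415, 0.91, 0.001], [0.91, 0.415, -0.0], [-0.001, 0.001, -1.0]]
ft_force: [1.2, -0.5, -1.8]
width: 0.0351
grasp_force: 33.8
```

Request:
{"method": "move_arm", "body": {"slide": [[0,0,0],[0,0,0]], "twist": [[0,0,-10.5],[0,0,-14]]}}

```text
clock: 63.38
position: [0.3759, 0.0082, 0.1402]
eef_rot: [[-0.186, 0.982, 0.001], [0.982, 0.186, -0.001], [-0.001, 0.001, -1.0]]
ft_force: [0.0, 0.2, -1.1]
width: 0.0352
grasp_force: 33.8
```

Request:
{"method": "move_arm", "body": {"slide": [[-0.15,0.25,-4],[-0.15,0.25,-8],[-0.15,0.25,-11.3],[-0.15,0.25,-12.2],[-0.15,0.25,-12.5],[-0.15,0.25,-12.5]], "twist": [[0,0,-5.2],[0,0,-5.2],[0,0,-5.2],[0,0,-5.2],[0,0,-5.2],[0,0,-5.2]]}}

```text
clock: 64.12
position: [0.3736, 0.0101, 0.0157]
eef_rot: [[-0.098, 0.995, -0.001], [0.995, 0.098, -0.0], [-0.0, -0.001, -1.0]]
ft_force: [-4.7, 0.6, 7.7]
width: 0.0353
grasp_force: 34.8
```

Request:
{"method": "move_arm", "body": {"slide": [[0,0,0],[0,0,0],[0,0,0],[0,0,2],[0,0,7],[0,0,10]], "twist": [[0,0,0],[0,0,0],[0,0,0],[0,0,0],[0,0,0],[0,0,0]], "grip": 0.62}}

```text
clock: 64.88
position: [0.3749, 0.01, 0.1162]
eef_rot: [[-0.097, 0.995, 0.002], [0.995, 0.097, -0.0], [-0.0, 0.002, -1.0]]
ft_force: [0.2, 0.2, 0.4]
width: 0.0526
grasp_force: 0.0
```

Request:
{"method": "move_arm", "body": {"slide": [[9.5,-42,0],[9.5,-42,0],[9.5,-42,0],[9.5,-42,0],[9.5,-42,0],[9.5,-42,0],[9.5,-42,0],[9.5,-42,0],[9.5,-42,0],[9.5,-42,0]], "twist": [[0,0,-3],[0,0,-3],[0,0,-3],[0,0,-3],[0,0,-3],[0,0,-3],[0,0,-3],[0,0,-3],[0,0,-3],[0,0,-3]], "grip": 0}}

```text
clock: 66.12
position: [0.469, -0.4084, 0.1142]
eef_rot: [[-0.046, 0.999, -0.001], [0.999, 0.046, 0.001], [0.001, -0.001, -1.0]]
ft_force: [-0.1, -0.3, -0.2]
width: -0.0
grasp_force: 0.0
```

```bash
python3 q.py
```

```text
[ 0.469  -0.4084  0.1142] 2.7 66.1
top box1 []
top presser [([0.583, 0.108, -0.002], 0.89)]
side box1 [([0.367, 0.096, -0.002], 0.65), ([0.438, 0.096, 0.005], 0.59), ([0.376, 0.006, 0.002], 0.57), ([0.444, 0.016, 0.004], 0.51)]
side presser [([0.581, 0.103, 0.0], 0.81), ([0.447, -0.409, 0.043], 0.22)]
```

Request:
{"method": "move_arm", "body": {"slide": [[0.2,-0.1,-3],[0.2,-0.1,-5.5],[0.2,-0.1,-7],[0.2,-0.1,-7.5],[0.2,-0.1,-7.5]], "twist": [[0,0,0],[0,0,0],[0,0,0],[0,0,0],[0,0,0]]}}

```text
clock: 67.05
position: [0.4715, -0.4111, 0.0396]
eef_rot: [[-0.045, 0.999, 0.0], [0.999, 0.045, -0.0], [-0.0, 0.0, -1.0]]
ft_force: [0.3, -0.0, 0.3]
width: 0.0
grasp_force: 0.0
```

Request:
{"method": "move_arm", "body": {"slide": [[-0.5,0,0],[-0.9,0,0],[-1.2,0,0],[-1.5,0,0],[-1.8,0,0],[-2,0,0],[-2,0,0]], "twist": [[0,0,0],[0,0,0],[0,0,0],[0,0,0],[0,0,0],[0,0,0],[0,0,0]]}}

```text
clock: 67.92
position: [0.4516, -0.4111, 0.0395]
eef_rot: [[-0.045, 0.999, 0.001], [0.999, 0.045, -0.0], [-0.0, 0.001, -1.0]]
ft_force: [3.2, -0.8, 0.3]
width: 0.0004
grasp_force: 1.4
```

Request:
{"method": "move_arm", "body": {"slide": [[-0.2,0,0],[-0.2,0,0]], "twist": [[0,0,0],[0,0,0]]}}

```text
clock: 68.18
position: [0.4515, -0.4112, 0.0396]
eef_rot: [[-0.046, 0.999, 0.005], [0.999, 0.046, -0.0], [-0.0, 0.005, -1.0]]
ft_force: [8.0, -0.9, -2.0]
width: 0.0
grasp_force: 3.9
```

Request:
{"method": "move_arm", "body": {"slide": [[0.8,0,0],[0.8,0,3],[0.8,0,9],[0,5,14],[-8,15,18],[-8,15,18]], "twist": [[0,0,0],[0,0,0],[0,0,0],[0,0,0],[0,0,0],[0,0,0]]}}

```text
clock: 68.92
position: [0.3769, -0.2713, 0.2144]
eef_rot: [[-0.045, 0.999, -0.002], [0.999, 0.045, 0.0], [0.0, -0.002, -1.0]]
ft_force: [0.1, 0.1, 0.7]
width: -0.0002
grasp_force: 0.0
```

```bash
python3 q.py; python3 - <<'E'
from h import *
for c in('top','side'): print([(np.round(d['xyz'],4).tolist(),round(d['score'],2)) for n in('switch_top','tape_measure','marker_green') for d in pinpoint(shot(c,c+'9'),n)[:1]])
a,b=[cv2.imread(f'pics/{c}9.png') for c in('top','side')]
cv2.imwrite('pics/end.png',np.vstack([cv2.resize(a[100:260,160:480],None,fx=2,fy=2),cv2.resize(b[140:270,220:460],(640,280))]))
E
```

```text
[ 0.3769 -0.2713  0.2144] 2.6 68.9
top box1 [([0.37, 0.099, 0.0], 0.6), ([0.431, 0.108, 0.003], 0.54)]
top presser [([0.584, 0.108, -0.002], 0.78), ([0.437, 0.105, 0.002], 0.65)]
side box1 [([0.366, 0.097, -0.002], 0.62), ([0.436, 0.098, 0.004], 0.58), ([0.446, 0.016, 0.006], 0.52), ([0.378, 0.012, 0.004], 0.44)]
side presser [([0.58, 0.107, 0.0], 0.68)]
[([0.4397, -0.4093, 0.0453], 0.55), ([0.5719, -0.5216, -0.0004], 0.75), ([0.6393, -0.4456, 0.0017], 0.56)]
[([0.4407, -0.4098, 0.0449], 0.49), ([0.5742, -0.5195, 0.0016], 0.86), ([0.6361, -0.4426, 0.0019], 0.55)]
```

View pics/end.png

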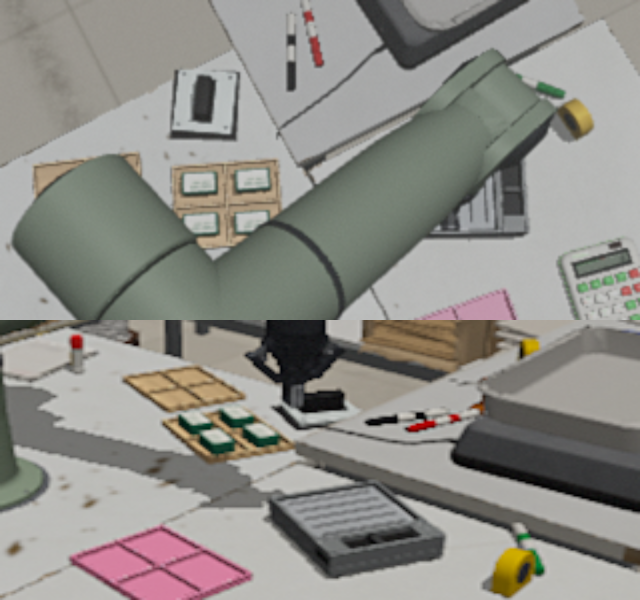

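The top half shows the four boxes flat, one per out_tray compartment (about (225,202)), and the presser on its mat (205,103). The lower half shows an empty bed that is up, and the switch reads off (0.440). The tape measure and marker have not moved and the arm is clear, so I'm handing in.

```bash
python3 -c "
from workcell import job
print(job.close_job())"
```

```text
the job is handed in; nothing more can be done
None
```

The job is handed in, with no verdict returned: the final pictures show all four boxes pressed and lying flat in the other tray, the switch off, the presser back on its mat, and the tape measure and marker where they were.

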